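Move a wet printed sample to the drying stand with the spatula

TASK

The indigo-printed sample board on the register board is still wet: take the spatula from the inking slab, slide it under the sample (the back stop keeps the sample from running away), lift it off level and lay it down gently on the empty drying stand, centred across both rails and square to them, with the spatula drawn out from under it. Then lay the spatula flat on the inking slab again and let go. The gripper must never touch the wet sample, and everything else stays where it is.

Things in the scene. Friction and masses are not known exactly. Their poses are not given: they have to be found in the camera images.
- board: Wet sample board: cream plywood, indigo print on top, 110 (x) by 130 (y) by 8 mm, 60 to 130 g; origin at the centre of its underside. Its lower edges are bevelled, 8 mm inward by 4 mm up, so a thin blade gets under. It starts print up on the register board, its x within 3 degrees of that board's x, 5 to 17 mm short of the back stop.
- jig: Register board, fixed plywood 180 (x) by 190 (y) mm, top 15 mm above the table; origin under its centre. 7 mm high stops: back stop along the +x edge (inner face x = +78 mm), side stop along -y (inner face y = -83). Sides -x and +y are open, some 40 mm bare before (-x of) the sample. A blade pushed along +x drives the sample to the back stop, then slides under.
- stand_free: Empty drying stand, fixed: two rails along its x, 150 mm long, 14 mm wide, tops 36 mm above the table, 94 mm clear between them (inner faces y = -47, +47). Origin at table level in the middle. Ends open; cross-bars at x = -55 and +55 are 8 mm high. A board lies across the rails, its 130 mm side along y; the blade passes down between them.
- stand_full: The other drying stand, the same size, already holding a dry board. It stands beside the empty one; which is left or right of the other varies.
- dry_board: The dry sample board on the other stand: ochre, printed in red, otherwise like the wet one. Leave it alone.
- slab: The inking slab, fixed: white stone 210 mm (x) by 130 mm (y), 8 mm thick, origin at the centre of its underside.
- spatula: Cranked spatula, 160 g. Origin: centre of the blade's underside; +x from handle to tip. Steel blade 90 (x -45 to +45) by 66 (y) by 2 mm, thinning to 1 mm in the last 15. A neck behind it (x -47 to -66) rises to a wooden handle parallel to the blade. Starts flat on its blade on the slab, stable without support, pointing along the slab's x within 9 degrees; centre of mass near x = -33.
- spatula_grip (a point): The point to grip on the spatula's handle, at the middle of its height: x = -95, y = 0, z = +58 mm in the spatula's frame (same axes). The handle is 20 mm wide (y), 24 mm high, with flat sides, from x = -68 to -160 mm. A firm grip (40 N or more) keeps the loaded blade from drooping.
- block_a: Carved printing block, 101 x 86 x 62 mm, indigo face down; origin under its centre. A bystander.
- block_b: Carved printing block, 116 x 76 x 62 mm, red face down. A bystander.
- pot_red: Closed white colour pot, 71 mm across, 55 mm high, red lid mark. A bystander.
- pot_blue: The like with a blue lid mark. A bystander.
- brayer: Ink roller with wooden handle, about 160 mm long, lying flat. A bystander.
- brush: Scrubbing brush, 150 x 50 x 40 mm, wooden back, black bristles down. A bystander.
Mind the look-alikes: they are no part of the job. Of the things that look like the board, the middle-sized one is meant.

How it is judged:
By the outcome, as a careful person would: the job done as asked, in the order asked, and still so for the second after the job is handed in, with the robot touching nothing.
It also fails if it takes over 72 s, if anything falls off the work surface, if the arm or the gripper's body presses on something with over 40 N, if the wrist force passes 120 N, or if a joint passes its speed limit or range.

ROBOT

A 7-joint arm with a two-finger parallel gripper is mounted at the origin on the work surface. World frame = base frame: x ahead of the robot, y to its left, z up, the work surface at z = 0. Lengths are in m, angles in rad, forces in N, time in s.
With the tool pointing down it reaches from about 0.35 to 0.9 m from the base axis. Payload 8.1 kg.
Tool frame: the origin (TCP) lies between the finger pads; the fingertips stand 8 mm ahead of it and the grasp point (between the pads) lies 11 mm behind it (arm.tcp_to_tips is the distance from the TCP to the fingertips, in m); z points along the fingers, x is the direction in which the jaws open and shut, and the axes are right-handed (so a half turn about z gives the same grasp; the last joint's range is limited). The gripper opens to 92 mm and grips with 3 to 60 N. Pads are 19 mm wide; open, the fingers measure 130 mm over their backs; the gripper's body (75 mm by 190 mm) begins 47 mm behind the grasp point.
Start: joints at [-1.388, 0.434, 0.025, 1.573, -0.012, 1.134, -0.075], TCP at [0.176, 0.6, 0.235] pointing down, gripper open.
Joint ranges: [-2.62, 2.62], [-0.44, 2.09], [-1.27, 1.32], [0.08, 2.57], [-1.32, 4.46], [0.12, 2], [-2.74, 2.74]. Speed limits (rad/s): [2.22, 2.22, 3.01, 3.01, 3.14, 3.14, 3.14].

INTERFACE

Orientations are given as a rotation vector (axis times angle).
In Python, from cell import arm, eyes gives the robot as it stands.
- The arm moves only by the tool play_rows, never from a script. Its argument "rows" is a list of rows, each a list of 3 entries, a list of its own where there are three numbers: the shift along the tool's x, y, z each as a share of 50 cm, from -1 to 1, then the turn, a rotation vector about the tool's x, y, z each as a share of 60 degrees, from -1 to 1, then the opening, from -1 (shut) to 1 (fully open), so that 0 is half open. In form: [[[dx, dy, dz], [ax, ay, az], grip], ...]. A call has 1 to 10 rows; each row is the pose to reach, as a shift and turn from the pose commanded when the call began, along the tool's axes at that moment; what a row does not reach only later rows make up. A row lasts 1/10 s, in which the tool goes at most 50 mm and 8.59 degrees, less where a joint would pass 70% of its speed; a pose out of reach is approached as far as the arm can. A call with a number of a shift or a turn outside -1 to 1 is refused whole. A call with a gripper value outside its range is refused whole. The fingers move at their own pace and stop on an object; "newtons" is the grip in N (left out, the last holds). Time passes only in rows, so rows that repeat a pose let the fingers close. It gives the time, the measured TCP pose, the force and the opening at its end, in the units of the state.
- arm.observe(): the state, without advancing time (a new reading comes with each control period).
- eyes.get_image(name): name is "side" or "top"; returns (picture, depth): 400x640x3 uint8, red, green, blue; 400x640 float32, m along the optical axis (not along the pixel's ray), 0 where there is no reading.
- eyes.get_calibration(name): a dict with "intrinsics" (3x3 intrinsics, pixels), "R" (3x3) and "t" (3): a world point X has camera coordinates R X + t. Camera axes: x right, y down, z forward; pixel columns grow to the right and rows downward; lengths in m; the calibration is good to about 2 mm. A picture is of the moment at which its call begins. get_calibration takes no time and is no camera call.
- arm.sign_off(): hands the job in, once; it reports no verdict.
The state is a dict: "clock": time; "joints": joint angles; "dq": joint speeds; "joint_efforts": joint torques, N m; "position": TCP position; "ee_rot": TCP orientation; "force": force on the tool from outside, world axes, zero at the start; "ft_torque": the same for the moment, N m; "width": opening from 0.0 (shut) to 1.0 (fully open).
Only numpy, scipy, OpenCV 4.12 (cv2) and the standard library are available. Lean on these libraries where they do the work, as an engineer would, in place of code of your own. Each camera call takes 0.05 s, during which the arm holds its last target.

## Working session

There is one attempt and no reset: what is moved stays moved. The work goes in short steps, Python scripts to look and compute and a tool call to move; the robot and the scene stay as the last step left them, time stands still between calls to the robot, and variables do not carry over. Pictures are saved under pics/ and viewed, and the job is handed in when it is done.

Besides the shell and the picture viewer there is one more tool, called after "Request:" by a JSON object that holds its "method" and its "body". play_rows: Moves the arm, as the interface text tells. Its arguments: {"type":"object","properties":{"rows":{"type":"array","items":{"type":"array"}},"newtons":{"type":"number"}},"required":["rows"]}

```bash
ls; mkdir -p pics
python3 - <<'E'
from cell import arm, eyes
import cv2,numpy as np
print(arm.observe())
for n in("top","side"):
    im,d=eyes.get_image(n); cv2.imwrite(f"pics/{n}0.png",im[:,:,::-1]); np.save(f"{n}0.npy",d); np.save(f"{n}0im.npy",im)
    c=eyes.get_calibration(n); print(n,c, -c["R"].T@c["t"])
E
```

```text
pics
{'clock': 0.0, 'joints': array([-1.38759455,  0.43522307,  0.02499849,  1.5740933 , -0.01160145,
        1.13398604, -0.07509421]), 'dq': array([ 7.50681768e-04, -1.95527908e-03, -2.81501598e-04,  3.52447942e-04,
       -2.13084293e-04,  7.59191480e-05,  7.83264038e-05]), 'joint_efforts': array([-5.47272248e-04, -6.67822838e+01,  9.84715708e-01, -3.14466798e+01,
       -6.07392867e-02,  4.25466523e-02,  1.62010824e-04]), 'position': array([0.17613256, 0.59915463, 0.23394667]), 'ee_rot': array([ 2.51440297e+00,  1.88168929e+00, -1.81514326e-03]), 'force': array([ 0.32228833,  0.62110471, -0.15438271]), 'ft_torque': array([-0.03970257, -0.02694024, -0.00518712]), 'width': 0.9999635208694805}
top {'intrinsics': array([[374.37290387,   0.        , 323.33578729],
       [  0.        , 374.37290387, 210.45562939],
       [  0.        ,   0.        ,   1.        ]]), 'R': array([[ 0.02541356, -0.99957016, -0.01461692],
       [-0.9830499 , -0.02233251, -0.18197295],
       [ 0.1815683 ,  0.01899374, -0.98319489]]), 't': array([-0.01691566,  0.50896291,  1.10736763])} [ 0.29970297 -0.02657503  1.18112842]
side {'intrinsics': array([[370.74129395,   0.        , 322.36917575],
       [  0.        , 370.74129395, 207.94881228],
       [  0.        ,   0.        ,   1.        ]]), 'R': array([[-0.99590744, -0.08811484, -0.02010341],
       [-0.05051941,  0.72717821, -0.68458721],
       [ 0.07494106, -0.68076988, -0.72865369]]), 't': array([0.51713283, 0.08775363, 0.92447174])} [0.45016881 0.61110707 0.74409089]
```

View pics/top0.png

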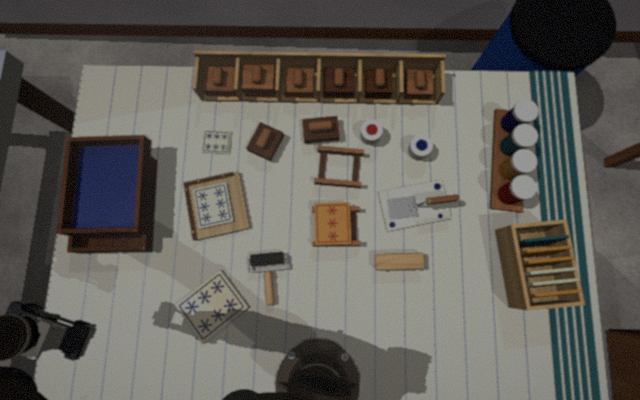

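View pics/side0.png

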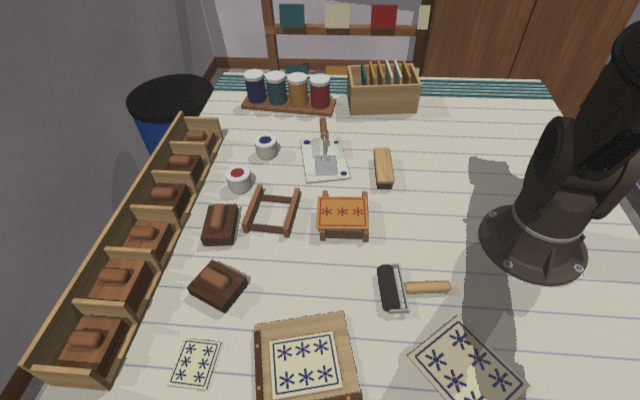

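Run:
```python
import cv2
a=cv2.imread("pics/top0.png")
def crop(im,x0,y0,x1,y1,f,n): cv2.imwrite(n,cv2.resize(im[y0:y1,x0:x1],None,fx=f,fy=f,interpolation=cv2.INTER_CUBIC))
crop(a,170,160,270,250,6,"pics/jig.png")
crop(a,300,130,470,250,4.5,"pics/stand.png")
b=cv2.imread("pics/side0.png")
crop(b,230,290,380,400,5,"pics/jigs.png")
crop(b,200,100,400,250,4,"pics/stands.png")
```

```text
(no output)
```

View pics/jig.png

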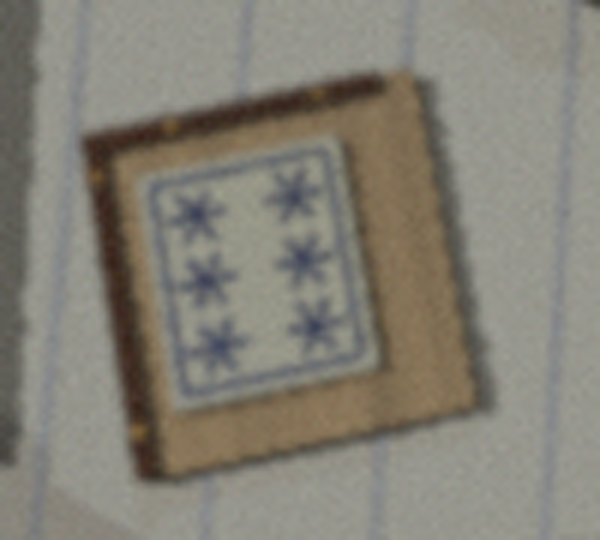

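View pics/stand.png

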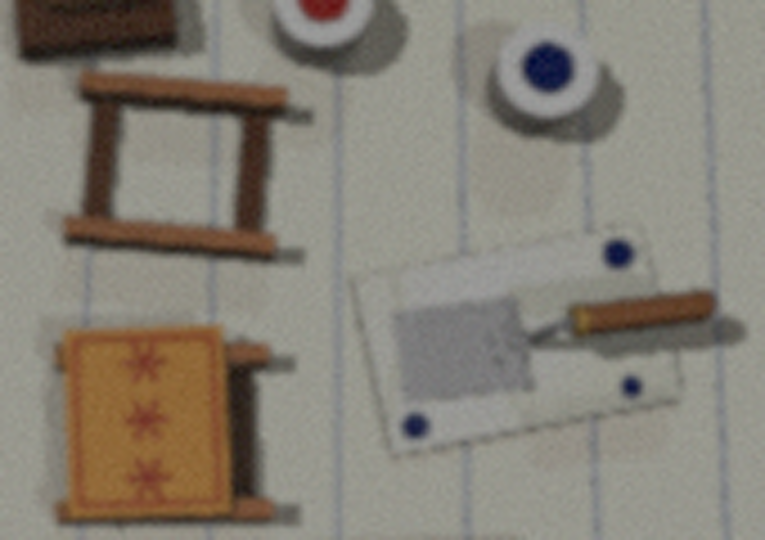

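View pics/jigs.png

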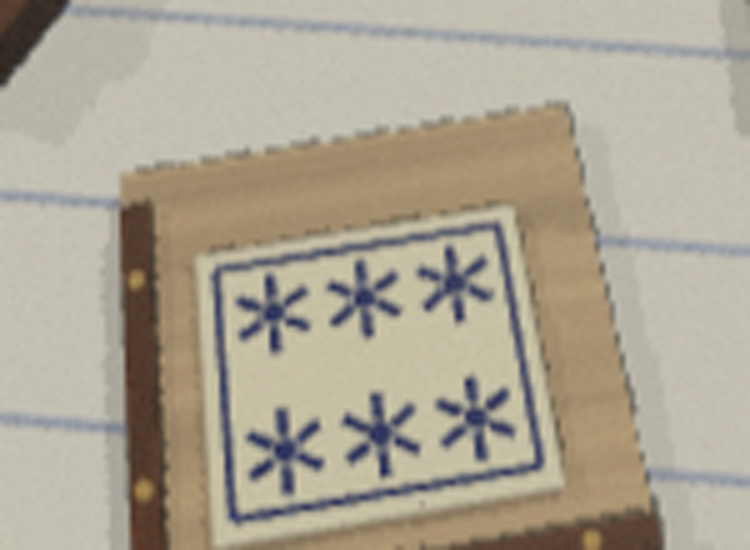

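View pics/stands.png

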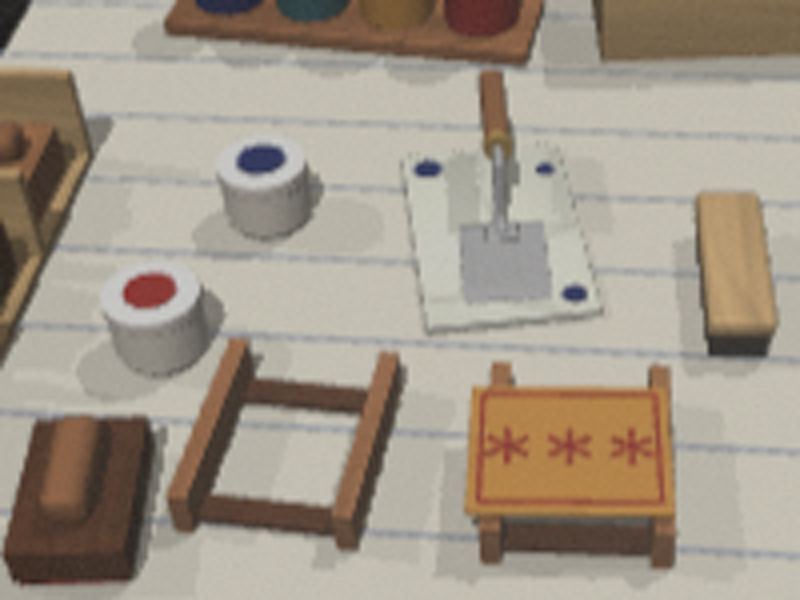

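```bash
cat > h.py <<'E'
import numpy as np,cv2
from cell import arm,eyes
C={n:eyes.get_calibration(n) for n in("top","side")}
def ray(n,uv,z):
    c=C[n];uv=np.atleast_2d(np.asarray(uv,float));K=c["intrinsics"]
    d=np.c_[uv,np.ones(len(uv))]@np.linalg.inv(K).T@c["R"]
    o=-c["R"].T@c["t"]
    s=(z-o[2])/d[:,2]
    return o+d*s[:,None]
def proj(n,X):
    c=C[n];p=np.atleast_2d(X)@c["R"].T+c["t"];p=p@c["intrinsics"].T
    return p[:,:2]/p[:,2:]
F=6
def mask(im,roi,fn):
    x0,y0,x1,y1=roi
    b=cv2.resize(im[y0:y1,x0:x1],None,fx=F,fy=F,interpolation=cv2.INTER_CUBIC)
    b=cv2.GaussianBlur(b,(0,0),3)
    m=fn(b.astype(int),cv2.cvtColor(b,cv2.COLOR_RGB2HSV).astype(int)).astype(np.uint8)*255
    return b,m
def big(m,k=9):
    m=cv2.morphologyEx(m,cv2.MORPH_OPEN,np.ones((k,k)))
    cs,_=cv2.findContours(m,cv2.RETR_EXTERNAL,cv2.CHAIN_APPROX_NONE)
    return sorted(cs,key=cv2.contourArea,reverse=True)
def topx(c,roi): return (c.reshape(-1,2)+0.5)/F-0.5+np.array(roi[:2])
def quad(P):
    """fit 4 lines to a metric contour (N,2): centre, axes angle, side lengths"""
    r=cv2.minAreaRect((P*1000).astype(np.float32)); box=cv2.boxPoints(r)/1000
    L=[]
    for i in range(4):
        a,b=box[i],box[(i+1)%4];t=(b-a)/np.linalg.norm(b-a);nrm=np.array([-t[1],t[0]])
        s=(P-a)@t;dd=np.abs((P-a)@nrm);l=np.linalg.norm(b-a)
        k=(s>.15*l)&(s<.85*l)&(dd<.008)
        vx,vy,x,y=cv2.fitLine((P[k]*1000).astype(np.float32),cv2.DIST_HUBER,0,.01,.01).ravel()
        L.append((np.array([x,y])/1000,np.array([vx,vy])))
    cr=[]
    for i in range(4):
        (p,t),(q,u)=L[i],L[(i+1)%4]
        s=np.linalg.solve(np.c_[t,-u],q-p);cr.append(p+t*s[0])
    cr=np.array(cr)
    sides=[np.linalg.norm(cr[i]-cr[i-1]) for i in range(4)]
    ang=[np.degrees(np.arctan2(t[1],t[0]))%180 for _,t in L]
    return cr,cr.mean(0),np.array(sides),np.array(ang)
def save(n,b): cv2.imwrite("pics/"+n,b[:,:,::-1] if b.ndim==3 else b)
E
python3 - <<'E'
from h import *
im=np.load("top0im.npy");d=np.load("top0.npy")
for nm,uv in dict(cream=(170+340//6+0,160+158//6),wood=(170+420//6,160+200//6),stop=(170+280//6,160+98//6),table=(260,180),rail=(340,152),xbar=(323,167),slab=(387,195),blade=(402,206),handle=(440,200)).items(): print(nm,im[uv[1],uv[0]],cv2.cvtColor(im[uv[1]:uv[1]+1,uv[0]:uv[0]+1],cv2.COLOR_RGB2HSV)[0,0],d[uv[1],uv[0]])
E
```

```text
cream [125 126 112] [ 32  28 126] 1.2038286
wood [127 112  84] [ 20  86 127] 1.195942
stop [69 56 44] [14 92 69] 1.2041038
table [147 146 138] [ 27  16 147] 1.2239374
rail [48 35 27] [ 11 112  48] 1.2107781
xbar [62 38 27] [  9 144  62] 1.2192309
slab [145 144 135] [ 27  18 145] 1.199168
blade [121 123 121] [ 60   4 123] 1.1899059
handle [98 66 45] [ 12 138  98] 1.1220609
```

```bash
cat > meas.py <<'E'
from h import *
np.set_printoptions(precision=4,suppress=True)
def comb(items):
    for n,im,nm,roi,fn,z,pick in items:
        b,m=mask(im,roi,fn);cs=big(m)
        c=cs[pick];v=b.copy();cv2.drawContours(v,cs,pick,(255,0,0),1);
        cr,ct,s,a=quad(ray(n,topx(c,roi),z)[:,:2])
        save(f"m_{n}_{nm}.png",v)
        print(n,nm,"ctr",ct,"sides",s*1000,"ang",a)
if __name__=="__main__":
    T=np.load("top0im.npy");S=np.load("side0im.npy")
    grey=lambda b,h:(h[...,1]<58)|(b[...,2]>b[...,0])
    comb([("top",T,"board",(190,176,238,234),lambda b,h:((h[...,1]<62)|(b[...,2]>b[...,0]-8)),.023,0),
     ("side",S,"board",(262,325,350,400),lambda b,h:((h[...,1]<62)|(b[...,2]>b[...,0]-8)),.023,0),
     ("top",T,"jig",(178,165,258,246),lambda b,h:h[...,1]>58,.015,0),
     ("top",T,"blade",(380,190,425,224),lambda b,h:(h[...,1]<13)&(h[...,2]<133),.010,0),
     ("side",S,"blade",(305,145,350,180),lambda b,h:(h[...,1]<13)&(h[...,2]<165),.010,0),
     ("top",T,"handle",(424,190,465,212),lambda b,h:(h[...,1]>70),.078,0),
    ])
E
python3 meas.py
python3 - <<'E'
import cv2,numpy as np,glob
for f in sorted(glob.glob("pics/m_*.png")):
    print(f,cv2.imread(f).shape)
L=[cv2.imread(f) for f in sorted(glob.glob("pics/m_*.png"))]
H=300;W=[cv2.resize(l,(260,250)) for l in L]
cv2.imwrite("pics/mon.png",np.vstack([np.hstack(W[:3]),np.hstack(W[3:6])]))
E
```

```text
top board ctr [0.5238 0.3475] sides [113.0566 131.6607 112.9985 132.9373] ang [104.6447  14.0971 103.9977  14.0741]
side board ctr [0.5234 0.346 ] sides [111.1181 129.6738 110.633  129.6011] ang [104.0929  14.2666 104.1302  14.0522]
top jig ctr [0.5255 0.3386] sides [181.0339 190.7835 180.5257 191.0347] ang [104.2136  14.2321 104.134   14.0796]
top blade ctr [ 0.5338 -0.2679] sides [112.5635  65.5422 117.8677  65.8367] ang [98.8117  2.4474 98.4864  7.1031]
side blade ctr [ 0.536  -0.2828] sides [148.262   61.1874 139.5751  66.5851] ang [99.6433 13.7652 97.4216  5.8597]
top handle ctr [ 0.5461 -0.3614] sides [88.7927 20.443  97.0425 18.8267] ang [ 98.2437 162.5996  98.0147   6.4225]
pics/m_side_blade.png (210, 270, 3)
pics/m_side_board.png (450, 528, 3)
pics/m_top_blade.png (204, 270, 3)
pics/m_top_board.png (348, 288, 3)
pics/m_top_handle.png (132, 246, 3)
pics/m_top_jig.png (486, 480, 3)
```

View pics/mon.png

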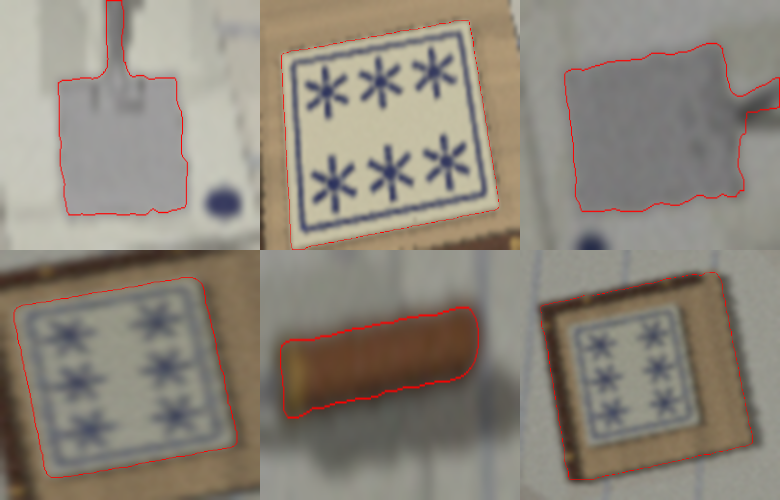

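Run:
```python
from h import *
np.set_printoptions(precision=4,suppress=True)
T=np.load("top0im.npy");S=np.load("side0im.npy")
for n,im,roi,fn in[("top",T,(380,190,425,224),lambda b,h:(h[...,1]<13)&(h[...,2]<133)),("side",S,(305,145,350,180),lambda b,h:(h[...,1]<13)&(h[...,2]<165))]:
    b,m=mask(im,roi,fn);c=big(m,61)[0]
    cr,ct,s,a=quad(ray(n,topx(c,roi),.010)[:,:2]);print(n,"blade",ct,s*1000,a);print(cr)
for n,im,roi in[("top",T,(424,190,465,212)),("side",S,(312,112,335,142))]:
    b,m=mask(im,roi,lambda b,h:(h[...,1]>80));c=big(m,5)[0]
    P=ray(n,topx(c,roi),.066)[:,:2];r=cv2.minAreaRect((P*1000).astype(np.float32));print(n,"handle",r)
    v=b.copy();cv2.drawContours(v,[c],-1,(255,0,0),1);save(f"hd_{n}.png",v)
def col(r,v):return None
# slab
for n,im,roi in[("top",T,(376,176,460,236)),("side",S,(295,130,355,186))]:
    b,m=mask(im,roi,lambda b,h:h[...,2]>0);save(f"slab_{n}.png",b)
# full stand rails
def railmask(b,h): return (h[...,1]>95)&(h[...,2]>70)&(h[...,0]<14)
for n,im,roi in[("top",T,(312,140,372,192)),("side",S,(240,180,304,240))]:
    b,m=mask(im,roi,railmask);cs=big(m,5)
    v=b.copy();cv2.drawContours(v,cs[:2],-1,(255,0,0),1);save(f"rail_{n}.png",v)
    for c in cs[:4]:
        P=ray(n,topx(c,roi),.036)[:,:2]
        r=cv2.minAreaRect((P*1000).astype(np.float32));print(n,"rail",r)
```

```text
top blade [ 0.5321 -0.2566] [91.0287 62.9415 90.3857 66.429 ] [ 97.8587 179.8319  95.6891 179.6395]
[[ 0.506  -0.3015]
 [ 0.5689 -0.3017]
 [ 0.5599 -0.2118]
 [ 0.4935 -0.2113]]
side blade [ 0.5321 -0.2555] [88.3614 65.275  88.5765 61.8663] [93.6233  3.6212 95.8288  3.7596]
[[ 0.5032 -0.3017]
 [ 0.5683 -0.2975]
 [ 0.5593 -0.2094]
 [ 0.4976 -0.2135]]
top handle ((548.0896606445312, -365.2406921386719), (20.292959213256836, 94.86663818359375), 7.627738952636719)
side handle ((547.8316650390625, -369.187255859375), (19.71302032470703, 112.55899810791016), 7.7355170249938965)
top rail ((605.8001708984375, -46.194114685058594), (144.4690704345703, 19.55170440673828), 86.08712768554688)
top rail ((710.7083129882812, -53.49144744873047), (144.15090942382812, 13.655220985412598), 86.05093383789062)
side rail ((605.3204345703125, -35.031517028808594), (168.53799438476562, 17.76900863647461), 87.73103332519531)
side rail ((711.9161376953125, -41.608360290527344), (171.107421875, 20.971712112426758), 89.51539611816406)
side rail ((659.2923583984375, 27.569229125976562), (15.525612831115723, 80.07795715332031), 85.94613647460938)
side rail ((646.5538330078125, -77.10319519042969), (13.890290260314941, 38.541839599609375), 85.12742614746094)
```

Run:
```python
import cv2,numpy as np
L=[cv2.resize(cv2.imread(f"pics/{f}.png"),(390,290)) for f in("rail_top","rail_side","slab_top","hd_side")]
cv2.imwrite("pics/mon2.png",np.vstack([np.hstack(L[:2]),np.hstack(L[2:])]))
```

```text
(no output)
```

View pics/mon2.png

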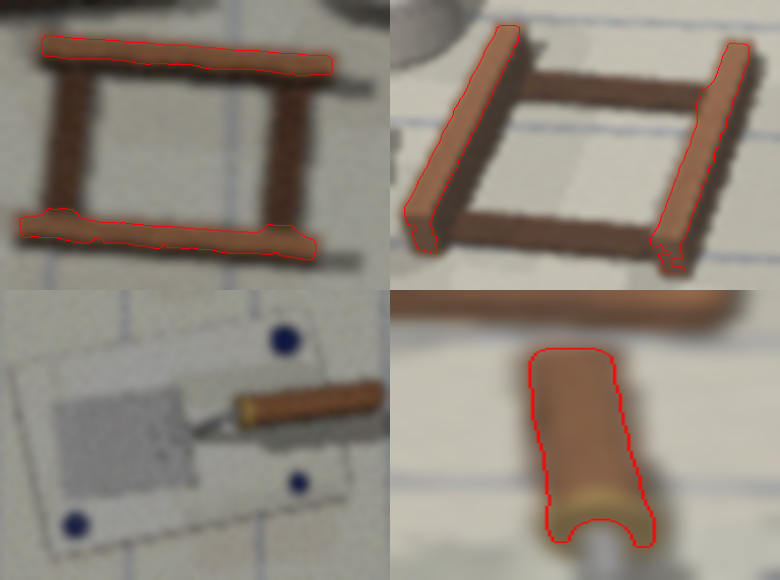

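```bash
cat > plan.py <<'E'
from h import *
from scipy.spatial.transform import Rotation as Ro
import sys
np.set_printoptions(precision=4,suppress=True)
def Rd(th):
    t=np.radians(th);c,s=np.cos(t),np.sin(t)
    return np.array([[c,s,0],[s,-c,0],[0,0,-1.]])
def state(p=True):
    o=arm.observe();R=Ro.from_rotvec(o["ee_rot"]).as_matrix()
    if p:
        print("t",round(o["clock"],2),"pos",o["position"],"tilt z",R[:,2],"xang",round(np.degrees(np.arctan2(R[1,0],R[0,0])),2),"F",o["force"],"M",o["ft_torque"],"w",round(o["width"],4),"q",o["joints"])
    return o,R
def go(*targets,keep=False):
    o,R=state()
    for x,y,z,th in targets:
        D=Rd(th)
        d=R.T@(np.array([x,y,z])-o["position"])/.5
        w=np.degrees(Ro.from_matrix(R.T@D).as_rotvec())/60
        print("->",(x,y,z,th),"shift",d.round(4),"turn",w.round(4),"dist mm",round(np.linalg.norm(d)*500,1),"deg",round(np.linalg.norm(w)*60,1))
E
python3 -c "
from plan import *
go((.5,.25,.25,40),(.546,-.10,.22,8),(.5457,-.3506,.16,8))
T=np.array([[42,35],[333,57],[333,75],[40,54],[20,218],[315,240],[315,259],[20,236]],float)
T[:,0]/=6.5;T[:,1]/=290/52
T=T+[312,140]-.5+.08
P=ray('top',T,.036);print(P,P[:4].mean(0),P[4:].mean(0),P.mean(0))
print(ray('top',[[340,152]],.036))
"
```

```text
t 0.1 pos [0.1761 0.5992 0.234 ] tilt z [-0.0003 -0.0014 -1.    ] xang 73.62 F [-0.9037 -0.4003 -0.8296] M [-0.0167 -0.0778 -0.0332] w 1.0011 q [-1.3876  0.4351  0.025   1.574  -0.0116  1.134  -0.0751]
-> (0.5, 0.25, 0.25, 40) shift [-0.4875  0.8184 -0.0311] turn [0.0005 0.0012 0.5603] dist mm 476.6 deg 33.6
-> (0.546, -0.1, 0.22, 8) shift [-1.133   1.1041  0.0298] turn [0.0009 0.0011 1.0937] dist mm 791.1 deg 65.6
-> (0.5457, -0.3506, 0.16, 8) shift [-1.6139  1.2448  0.1505] turn [0.0009 0.0011 1.0937] dist mm 1021.9 deg 65.6
[[ 0.7219  0.0179  0.036 ]
 [ 0.7115 -0.1258  0.036 ]
 [ 0.7007 -0.1259  0.036 ]
 [ 0.7104  0.0186  0.036 ]
 [ 0.6127  0.0256  0.036 ]
 [ 0.603  -0.1178  0.036 ]
 [ 0.5919 -0.1179  0.036 ]
 [ 0.6022  0.0253  0.036 ]] [ 0.7111 -0.0538  0.036 ] [ 0.6025 -0.0462  0.036 ] [ 0.6568 -0.05    0.036 ]
[[ 0.7026 -0.053   0.036 ]]
```

Request:
{"method": "play_rows", "body": {"rows": [[[-0.4875,0.8184,-0.031],[0,0.001,0.56],1],[[-0.4875,0.8184,-0.031],[0,0.001,0.56],1],[[-0.4875,0.8184,-0.031],[0,0.001,0.56],1],[[-0.4875,0.8184,-0.031],[0,0.001,0.56],1],[[-0.4875,0.8184,-0.031],[0,0.001,0.56],1],[[-0.4875,0.8184,-0.031],[0,0.001,0.56],1],[[-0.4875,0.8184,-0.031],[0,0.001,0.56],1],[[-0.4875,0.8184,-0.031],[0,0.001,0.56],1],[[-0.4875,0.8184,-0.031],[0,0.001,0.56],1],[[-0.4875,0.8184,-0.031],[0,0.001,0.56],1]], "newtons": 50}}

```text
clock: 1.1
position: [0.5027, 0.2459, 0.2504]
ee_rot: [2.953, 1.067, 0.002]
force: [0.1, 0.1, -0.3]
width: 0.999
```

```bash
python3 -c "
from plan import *
go((.546,-.10,.22,8),(.5457,-.3506,.16,8))"
```

```text
t 1.1 pos [0.5027 0.2459 0.2504] tilt z [ 0.0017 -0.0006 -1.    ] xang 39.74 F [ 0.0981  0.1243 -0.2526] M [-0.0125 -0.0267  0.0007] w 0.9985 q [-0.7952  0.3169  0.3226  1.7341 -0.1092  1.1071  0.2548]
-> (0.546, -0.1, 0.22, 8) shift [-0.3758  0.5871  0.0613] turn [ 0.0012 -0.0013  0.529 ] dist mm 349.9 deg 31.7
-> (0.5457, -0.3506, 0.16, 8) shift [-0.6968  0.9719  0.1816] turn [ 0.0012 -0.0013  0.529 ] dist mm 604.8 deg 31.7
```

Request:
{"method": "play_rows", "body": {"rows": [[[-0.376,0.587,0.06],[0,0,0.53],1],[[-0.376,0.587,0.06],[0,0,0.53],1],[[-0.376,0.587,0.06],[0,0,0.53],1],[[-0.376,0.587,0.06],[0,0,0.53],1],[[-0.376,0.587,0.06],[0,0,0.53],1],[[-0.376,0.587,0.06],[0,0,0.53],1],[[-0.53,0.77,0.12],[0,0,0.53],1],[[-0.697,0.972,0.18],[0,0,0.53],1],[[-0.697,0.972,0.18],[0,0,0.53],1],[[-0.697,0.972,0.18],[0,0,0.53],1]]}}

```text
clock: 2.1
position: [0.5432, -0.2432, 0.1817]
ee_rot: [-3.132, -0.226, -0.001]
force: [1.0, 0.9, 0.3]
width: 0.999
```

```bash
python3 -c "
from plan import *
go((.5457,-.3506,.16,8))"
```

```text
t 2.1 pos [ 0.5432 -0.2432  0.1817] tilt z [ 0.0003  0.0012 -1.    ] xang 8.25 F [0.9719 0.8618 0.3221] M [-0.0763 -0.0322 -0.0318] w 0.9994 q [-0.0488  0.4681  0.5471  1.7479 -0.2832  1.0049  0.7478]
-> (0.5457, -0.3506, 0.16, 8) shift [-0.0259  0.2134  0.0432] turn [-0.0011 -0.0005  0.0041] dist mm 109.6 deg 0.3
```

Request:
{"method": "play_rows", "body": {"rows": [[[-0.026,0.214,0.043],[0,0,0.004],1],[[-0.026,0.214,0.043],[0,0,0.004],1],[[-0.026,0.214,0.043],[0,0,0.004],1],[[-0.026,0.214,0.043],[0,0,0.004],1],[[-0.026,0.214,0.043],[0,0,0.004],1]]}}

```text
clock: 2.6
position: [0.5462, -0.3476, 0.1605]
ee_rot: [-3.131, -0.22, -0.001]
force: [0.0, 0.7, 0.4]
width: 0.998
```

```bash
python3 -c "
from plan import *
go((.5457,-.3506,.10,8),(.5457,-.3506,.055,8))
im,d=eyes.get_image('side');save('a1.png',cv2.resize(im[60:220,220:440],None,fx=3.5,fy=3.5,interpolation=2))"
```

```text
t 2.6 pos [ 0.5462 -0.3476  0.1605] tilt z [ 0.0002  0.0024 -1.    ] xang 8.03 F [0.0402 0.6556 0.4179] M [-0.1001 -0.0176 -0.0074] w 0.9981 q [ 0.142   0.5742  0.5325  1.6326 -0.3307  1.0267  0.9178]
-> (0.5457, -0.3506, 0.1, 8) shift [-0.002  0.006  0.121] turn [-0.0022 -0.0005  0.0005] dist mm 60.6 deg 0.1
-> (0.5457, -0.3506, 0.055, 8) shift [-0.002   0.0062  0.2109] turn [-0.0022 -0.0005  0.0005] dist mm 105.5 deg 0.1
```

View pics/a1.png

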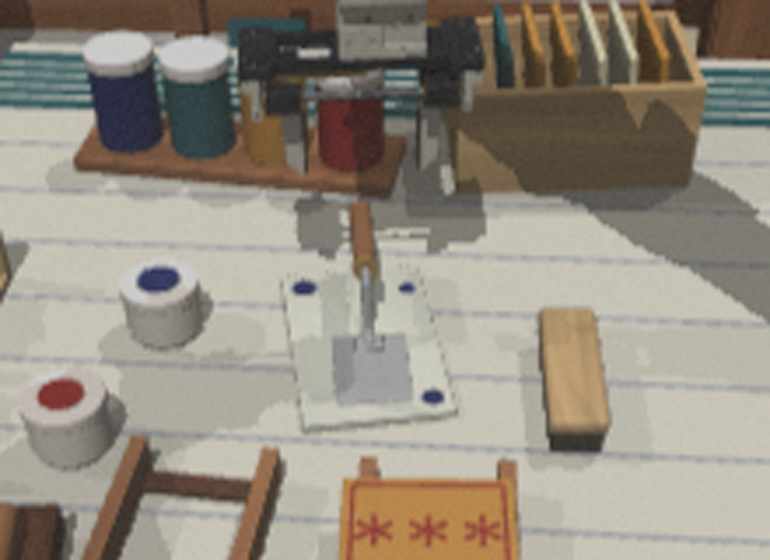

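Request:
{"method": "play_rows", "body": {"rows": [[[-0.002,0.002,0.1],[-0.002,0,0],1],[[-0.002,0.002,0.15],[-0.002,0,0],1],[[-0.002,0.002,0.2],[-0.002,0,0],1],[[-0.002,0.002,0.21],[-0.002,0,0],1],[[-0.002,0.002,0.21],[-0.002,0,0],1],[[-0.002,0.002,0.21],[-0.002,0,0],1]]}}

```text
clock: 3.25
position: [0.5463, -0.35, 0.0574]
ee_rot: [3.132, 0.22, 0.004]
force: [0.2, -0.2, -0.9]
width: 1.0
```

```bash
python3 -c "
from plan import *
go((.5457,-.3506,.055,8))
im,d=eyes.get_image('side');save('a2.png',cv2.resize(im[60:220,220:440],None,fx=3.5,fy=3.5,interpolation=2))"
```

```text
t 3.25 pos [ 0.5463 -0.35    0.0574] tilt z [ 0.0027 -0.0019 -1.    ] xang 8.05 F [ 0.1654 -0.1772 -0.931 ] M [-0.1096  0.0932 -0.0136] w 1.0 q [ 0.1837  0.689   0.4718  1.7164 -0.402   0.8303  0.9777]
-> (0.5457, -0.3506, 0.055, 8) shift [-0.0014  0.001   0.0048] turn [ 0.0022 -0.0023  0.0008] dist mm 2.5 deg 0.2
```

View pics/a2.png

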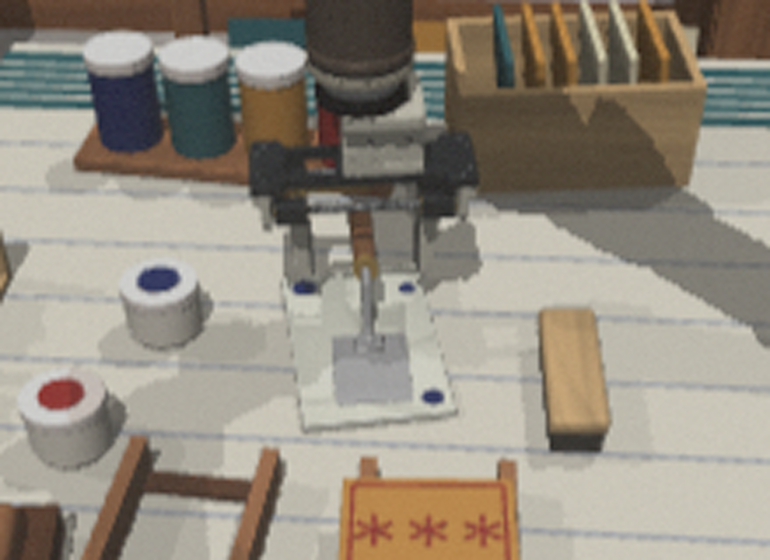

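Request:
{"method": "play_rows", "body": {"rows": [[[-0.001,0.001,0.005],[0,0,0],-1],[[-0.001,0.001,0.005],[0,0,0],-1],[[-0.001,0.001,0.005],[0,0,0],-1],[[-0.001,0.001,0.005],[0,0,0],-1],[[-0.001,0.001,0.005],[0,0,0],-1],[[-0.001,0.001,0.005],[0,0,0],-1],[[-0.001,0.001,0.005],[0,0,0],-1],[[-0.001,0.001,0.005],[0,0,0],-1],[[-0.001,0.001,0.005],[0,0,0],-1]], "newtons": 55}}

```text
clock: 4.2
position: [0.5447, -0.3508, 0.0533]
ee_rot: [3.133, 0.219, 0.001]
force: [0.4, -0.2, 0.0]
width: 0.265
```

```bash
python3 -c "
from plan import *
o,R=state()
np.save('grip0.npy',np.r_[o['position'],o['ee_rot']])
im,d=eyes.get_image('top');np.save('topg.npy',im);save('a3.png',cv2.resize(im[150:250,360:480],None,fx=5,fy=5,interpolation=2))"
```

```text
t 4.2 pos [ 0.5447 -0.3508  0.0533] tilt z [ 0.0008 -0.0011 -1.    ] xang 7.98 F [ 0.3561 -0.1824  0.0291] M [-0.094   0.0028  0.0098] w 0.2648 q [ 0.1874  0.6939  0.4695  1.7191 -0.4042  0.8247  0.9807]
```

View pics/a3.png

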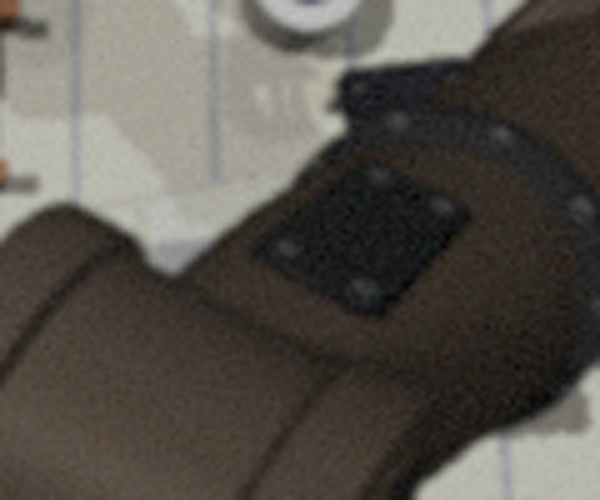

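Request:
{"method": "play_rows", "body": {"rows": [[[0,0,0],[0,0,0],-1],[[0,0,0],[0,0,0],-1],[[0,0,0],[0,0,0],-1],[[0,0,0],[0,0,0],-1]], "newtons": 55}}

```text
clock: 4.65
position: [0.5448, -0.3509, 0.0533]
ee_rot: [3.133, 0.219, 0.001]
force: [0.0, -0.1, 0.0]
width: 0.212
```

```bash
python3 -c "
from plan import *
o,R=state()
np.save('grip0.npy',np.r_[o['position'],o['ee_rot']])
im,d=eyes.get_image('side');np.save('sideg.npy',im);save('a4.png',cv2.resize(im[80:200,260:400],None,fx=5,fy=5,interpolation=2))"
```

```text
t 4.65 pos [ 0.5448 -0.3509  0.0533] tilt z [ 0.0009 -0.0012 -1.    ] xang 7.98 F [ 0.0355 -0.1452  0.0157] M [-0.197  -0.0255  0.0267] w 0.2118 q [ 0.1874  0.6939  0.4695  1.7191 -0.4042  0.8247  0.9807]
```

View pics/a4.png

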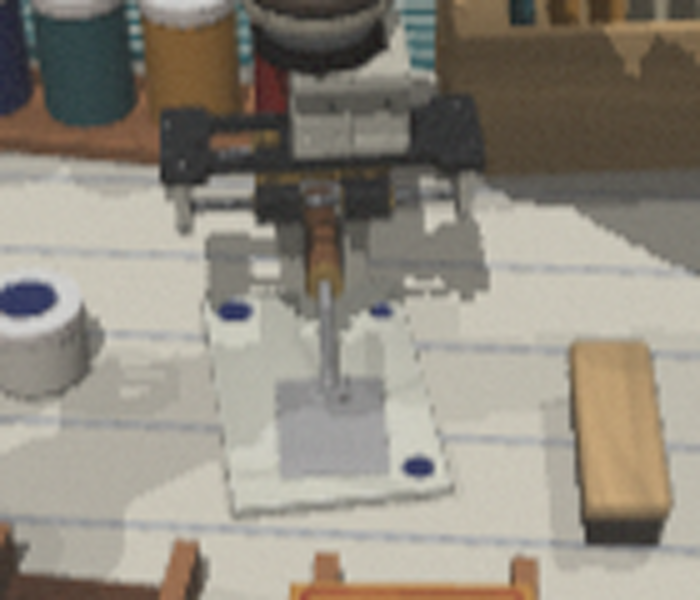

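```bash
python3 -c "
from plan import *
P=ray('side',np.array([[279,476],[388,472],[385,377],[282,380]])/5+[260,80]-.4,.010);print(P,P.mean(0))
im=np.load('sideg.npy');roi=(305,145,350,180)
b,m=mask(im,roi,lambda b,h:(h[...,1]<13)&(h[...,2]<165));c=big(m,25)[0]
Q=ray('side',topx(c,roi),.010)[:,:2]
cr,ct,s,a=quad(Q);print(cr,ct,s,a)
u=np.array([np.cos(np.radians(98)),np.sin(np.radians(98))]);v=np.array([-u[1],u[0]])
s=(Q-[.5448,-.3509])@u;t=(Q-[.5448,-.3509])@v
print('tip',np.percentile(s,[50,80,90,95,100]),'lat',np.median(t[(t>.02)&(s>.07)&(s<.12)]),np.median(t[(t<-.02)&(s>.07)&(s<.12)]))
cv2.drawContours(b,[c],-1,(255,0,0),1);save('bl.png',cv2.resize(b,None,fx=2.5,fy=2.5))
go((.5448,-.3509,.14,8),(.548,.02,.15,11),(.548,.15,.15,14.1))
"
```

```text
[[ 0.5582 -0.2078  0.01  ]
 [ 0.4939 -0.2156  0.01  ]
 [ 0.5012 -0.3047  0.01  ]
 [ 0.5654 -0.2976  0.01  ]] [ 0.5297 -0.2564  0.01  ]
[[ 0.5033 -0.3064]
 [ 0.5713 -0.2999]
 [ 0.5542 -0.2105]
 [ 0.4966 -0.2166]] [ 0.5314 -0.2584] [0.0901 0.0683 0.0911 0.058 ] [ 94.2957   5.4723 100.822    6.0648]
tip [0.094  0.1313 0.1385 0.1389 0.1394] lat 0.03096429369678405 -0.030328985060305888
t 4.7 pos [ 0.5447 -0.3508  0.0533] tilt z [ 0.0009 -0.0012 -1.    ] xang 7.98 F [ 0.3814  0.5246 -0.2296] M [-0.1257 -0.0287  0.0373] w 0.2113 q [ 0.1874  0.6939  0.4694  1.7191 -0.4042  0.8247  0.9807]
-> (0.5448, -0.3509, 0.14, 8) shift [ 0.0002  0.0004 -0.1734] turn [ 0.0012 -0.0007 -0.0003] dist mm 86.7 deg 0.1
-> (0.548, 0.02, 0.15, 11) shift [ 0.1096 -0.7333 -0.1943] turn [ 0.0013 -0.0006 -0.0503] dist mm 383.3 deg 3.0
-> (0.548, 0.15, 0.15, 14.1) shift [ 0.1457 -0.9908 -0.1946] turn [ 0.0013 -0.0006 -0.102 ] dist mm 510.1 deg 6.1
```

View pics/bl.png

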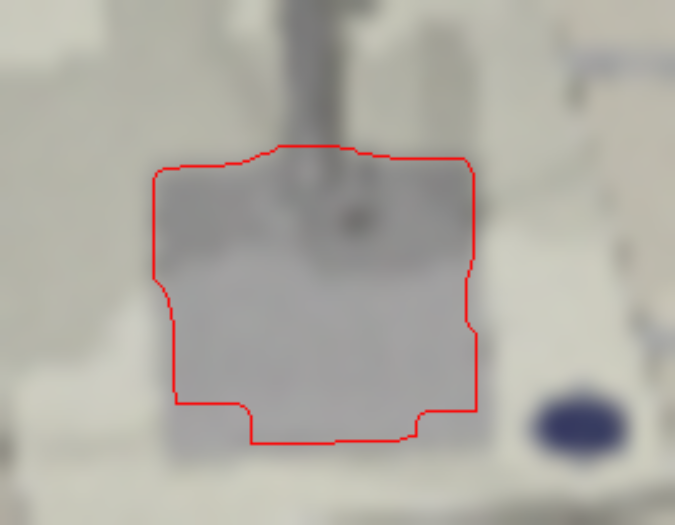

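Request:
{"method": "play_rows", "body": {"rows": [[[0,0,-0.02],[0,0,0],-1],[[0,0,-0.06],[0,0,0],-1],[[0,0,-0.12],[0,0,0],-1],[[0,0,-0.2],[0,0,0],-1],[[0,0,-0.27],[0,0,0],-1],[[0,0,-0.27],[0,0,0],-1],[[0,0,-0.27],[0,0,0],-1]]}}

```text
clock: 5.4
position: [0.5448, -0.3508, 0.1894]
ee_rot: [3.132, 0.218, 0.004]
force: [0.5, -0.2, -2.4]
width: 0.212
```

```bash
python3 -c "
from plan import *
go((.5781,.1304,.19,14.13))
im,d=eyes.get_image('side');np.save('sideg.npy',im);save('a5.png',cv2.resize(im[40:200,220:440],None,fx=3.5,fy=3.5,interpolation=2))"
```

```text
t 5.4 pos [ 0.5448 -0.3508  0.1894] tilt z [ 0.0025 -0.0017 -1.    ] xang 7.98 F [ 0.5333 -0.213  -2.4036] M [-0.1567  0.0226  0.0108] w 0.2124 q [ 0.1338  0.5459  0.5507  1.6043 -0.3136  1.0776  0.9078]
-> (0.5781, 0.1304, 0.19, 14.13) shift [ 0.1996 -0.9438 -0.0027] turn [ 0.0021 -0.002  -0.1025] dist mm 482.4 deg 6.2
```

View pics/a5.png

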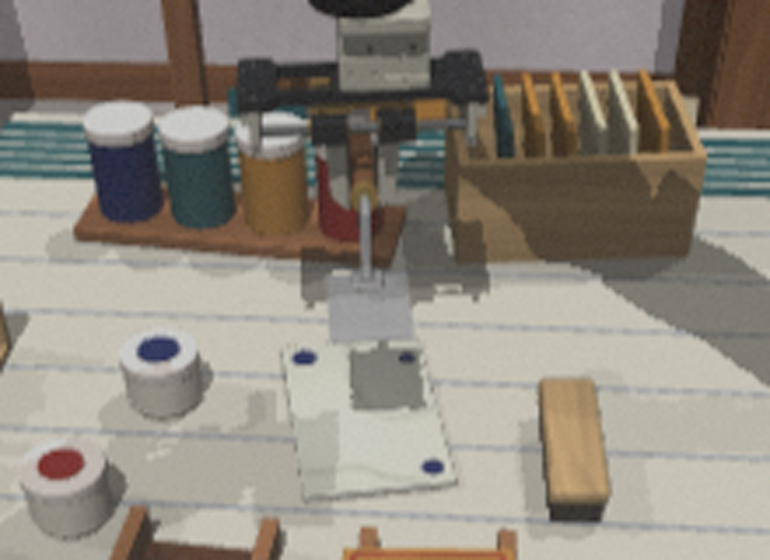

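Spatula lifted, held level. Over to the register board.

Request:
{"method": "play_rows", "body": {"rows": [[[0.02,-0.09,0],[0,0,-0.01],-1],[[0.04,-0.18,0],[0,0,-0.02],-1],[[0.06,-0.27,0],[0,0,-0.03],-1],[[0.08,-0.36,0],[0,0,-0.04],-1],[[0.1,-0.45,0],[0,0,-0.05],-1],[[0.12,-0.54,0],[0,0,-0.06],-1],[[0.14,-0.63,0],[0,0,-0.07],-1],[[0.16,-0.72,0],[0,0,-0.08],-1],[[0.18,-0.81,0],[0,0,-0.09],-1],[[0.19,-0.88,-0.002],[0,0,-0.1],-1]]}}

```text
clock: 6.45
position: [0.5764, 0.1017, 0.1871]
ee_rot: [3.117, 0.387, -0.004]
force: [0.8, -0.3, -2.3]
width: 0.219
```

Request:
{"method": "play_rows", "body": {"rows": [[[0.01,-0.064,0],[0,0,-0.0025],-1],[[0.01,-0.064,0],[0,0,-0.0025],-1],[[0.01,-0.064,0],[0,0,-0.0025],-1],[[0.01,-0.064,0],[0,0,-0.0025],-1],[[0.01,-0.064,0],[0,0,-0.0025],-1],[[0.01,-0.064,0],[0,0,-0.0025],-1]]}}

```text
clock: 7.05
position: [0.5748, 0.1292, 0.1887]
ee_rot: [3.117, 0.383, 0.001]
force: [0.1, -0.1, -1.7]
width: 0.215
```

```bash
python3 -c "
from plan import *
go((.5781,.1304,.19,14.13),(.5781,.1304,.07,14.13))
im,d=eyes.get_image('side');np.save('sideg.npy',im);save('a6.png',im)
im,d=eyes.get_image('top');np.save('topg.npy',im);save('a6t.png',im)"
```

```text
t 7.05 pos [0.5748 0.1292 0.1887] tilt z [ 0.0008 -0.0015 -1.    ] xang 14.02 F [ 0.1419 -0.0581 -1.7442] M [-0.1825  0.0242 -0.0422] w 0.2153 q [-0.6541  0.4407  0.4825  1.7518 -0.2345  1.0063  0.1601]
-> (0.5781, 0.1304, 0.19, 14.13) shift [ 0.007  -0.0007 -0.0026] turn [ 0.0015 -0.0004 -0.0018] dist mm 3.7 deg 0.1
-> (0.5781, 0.1304, 0.07, 14.13) shift [ 0.0069 -0.001   0.2374] turn [ 0.0015 -0.0004 -0.0018] dist mm 118.8 deg 0.1
```

View pics/a6.png

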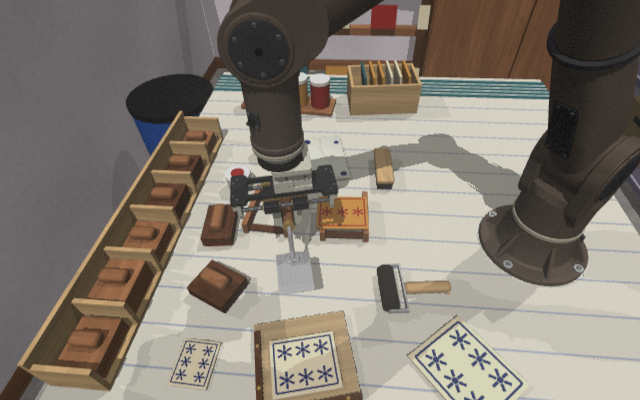

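View pics/a6t.png

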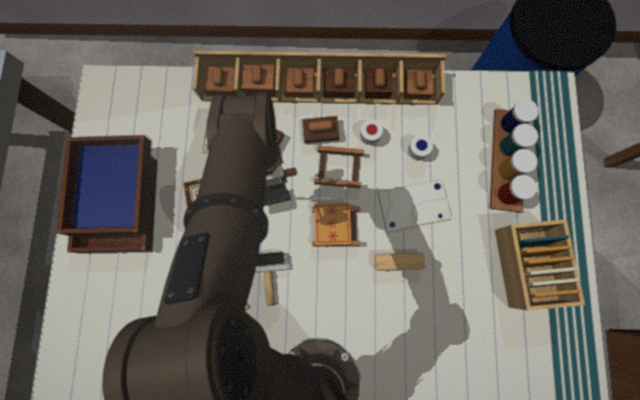

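```bash
python3 -c "
from plan import *
im=np.load('top0im.npy');d=np.load('top0.npy')
c=C['top'];K=c['intrinsics']
vs,us=np.mgrid[115:165,235:350]
Z=d[115:165,235:350]
P=np.stack([(us-K[0,2])/K[0,0]*Z,(vs-K[1,2])/K[1,1]*Z,Z],-1).reshape(-1,3)
W=(P-c['t'])@c['R']
W=W[W[:,2]>.03]
for lo,hi in((.05,.2),):
  w=W[(W[:,1]>.05)&(W[:,1]<.25)];print('block',w.min(0),w.max(0)); 
  near=w[w[:,0]<.66]; print(near[:40])
"
```

```text
block [0.6779 0.0503 0.0302] [0.8179 0.247  0.0671]
[]
```

Request:
{"method": "play_rows", "body": {"rows": [[[0.007,-0.001,0.06],[0.001,0,-0.002],-1],[[0.007,-0.001,0.12],[0.001,0,-0.002],-1],[[0.007,-0.001,0.18],[0.001,0,-0.002],-1],[[0.007,-0.001,0.22],[0.001,0,-0.002],-1],[[0.007,-0.001,0.237],[0.001,0,-0.002],-1],[[0.007,-0.001,0.237],[0.001,0,-0.002],-1],[[0.007,-0.001,0.237],[0.001,0,-0.002],-1],[[0.007,-0.001,0.237],[0.001,0,-0.002],-1]]}}

```text
clock: 7.95
position: [0.579, 0.1318, 0.0716]
ee_rot: [-3.117, -0.389, -0.004]
force: [0.6, 1.0, -2.0]
width: 0.214
```

```bash
python3 -c "
from plan import *
go((.5781,.1304,.0603,14.13))
im,d=eyes.get_image('side');np.save('sideg.npy',im);save('a7.png',cv2.resize(im[200:400,220:400],None,fx=3,fy=3,interpolation=2))"
```

```text
t 7.95 pos [0.579  0.1318 0.0716] tilt z [ 0.0026  0.0005 -1.    ] xang 14.24 F [ 0.5622  1.0051 -1.9574] M [-0.1647 -0.0006  0.0237] w 0.2144 q [-0.5986  0.5867  0.4131  1.8485 -0.3246  0.7702  0.2363]
-> (0.5781, 0.1304, 0.0603, 14.13) shift [-0.0026  0.0023  0.0225] turn [ 0.0001 -0.0026  0.0019] dist mm 11.4 deg 0.2
```

View pics/a7.png

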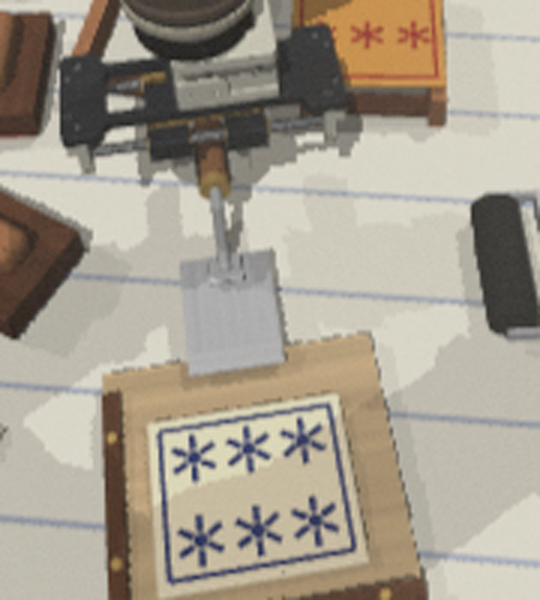

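```bash
python3 -c "
from plan import *
P=ray('side',np.array([[188,374],[286,360]])/3+[220,200]-.33,.0273);print(P,P.mean(0))
P=ray('side',np.array([[181,265],[275,252]])/3+[220,200]-.33,.028);print(P,P.mean(0))
u=np.array([-.2441,.9697]);print('tip pred',np.array([.579,.1318])+.140*np.array([np.cos(np.radians(104.24)),np.sin(np.radians(104.24))]))
"
```

```text
[[0.577  0.2738 0.0273]
 [0.5111 0.2584 0.0273]] [0.5441 0.2661 0.0273]
[[0.5958 0.1903 0.028 ]
 [0.5279 0.1741 0.028 ]] [0.5619 0.1822 0.028 ]
tip pred [0.5446 0.2675]
```

Request:
{"method": "play_rows", "body": {"rows": [[[-0.002,0.002,0.01],[0,-0.002,0.002],-1],[[-0.002,0.002,0.018],[0,-0.002,0.002],-1],[[-0.002,0.002,0.018],[0,-0.002,0.002],-1],[[-0.002,0.002,0.018],[0,-0.002,0.002],-1]]}}

```text
clock: 8.4
position: [0.5772, 0.1305, 0.0611]
ee_rot: [3.117, 0.386, -0.003]
force: [-1.0, -0.3, -1.1]
width: 0.213
```

```bash
python3 -c "
from plan import *
go((.5781,.1304,.0603,14.13))"
```

```text
t 8.4 pos [0.5772 0.1305 0.0611] tilt z [-0.0018 -0.0008 -1.    ] xang 14.13 F [-0.9979 -0.2545 -1.1256] M [-0.1499 -0.0003  0.0336] w 0.2126 q [-0.5923  0.6005  0.4063  1.8561 -0.3319  0.7538  0.2421]
-> (0.5781, 0.1304, 0.0603, 14.13) shift [0.0016 0.0005 0.0016] turn [ 0.0003  0.0019 -0.    ] dist mm 1.2 deg 0.1
```

Request:
{"method": "play_rows", "body": {"rows": [[[0.0005,0,0.001],[0,0.001,0],-1],[[0.0005,0,0.002],[0,0.001,0],-1],[[0.0005,0,0.002],[0,0.001,0],-1]]}}

```text
clock: 8.7
position: [0.5777, 0.1306, 0.0603]
ee_rot: [3.117, 0.386, -0.0]
force: [-0.5, 0.1, -0.8]
width: 0.212
```

```bash
python3 -c "
from plan import *
go((.5781,.1304,.0603,14.13))"
```

```text
t 8.7 pos [0.5777 0.1306 0.0603] tilt z [-0.0002 -0.0003 -1.    ] xang 14.12 F [-0.5012  0.1275 -0.7944] M [-0.1391 -0.0131 -0.0589] w 0.2116 q [-0.5917  0.6014  0.4056  1.8569 -0.3331  0.7506  0.2429]
-> (0.5781, 0.1304, 0.0603, 14.13) shift [0.0007 0.0005 0.    ] turn [ 0.0003  0.0003 -0.0001] dist mm 0.4 deg 0.0
```

Request:
{"method": "play_rows", "body": {"rows": [[[0.0005,0,0.001],[0,0,0],-1],[[0.0005,0,0.001],[0,0,0],-1],[[0.0005,0,0.001],[0,0,0],-1]]}}

```text
clock: 9.0
position: [0.5779, 0.1306, 0.0599]
ee_rot: [3.117, 0.386, -0.0]
force: [-0.2, -0.5, -0.0]
width: 0.213
```

```bash
python3 -c "
from plan import *
go((.5466,.2555,.0600,14.13))
im,d=eyes.get_image('side');np.save('sideg.npy',im);save('a8.png',cv2.resize(im[240:400,220:400],None,fx=4,fy=4,interpolation=2))"
```

```text
t 9.0 pos [0.5779 0.1306 0.0599] tilt z [-0.0002 -0.0004 -1.    ] xang 14.12 F [-0.2208 -0.5457 -0.0366] M [-0.1094  0.1715  0.1132] w 0.213 q [-0.5913  0.6023  0.4053  1.8565 -0.3334  0.7501  0.2432]
-> (0.5466, 0.2555, 0.06, 14.13) shift [ 0.0002 -0.2576 -0.0002] turn [ 0.0003  0.0003 -0.0001] dist mm 128.8 deg 0.0
```

View pics/a8.png

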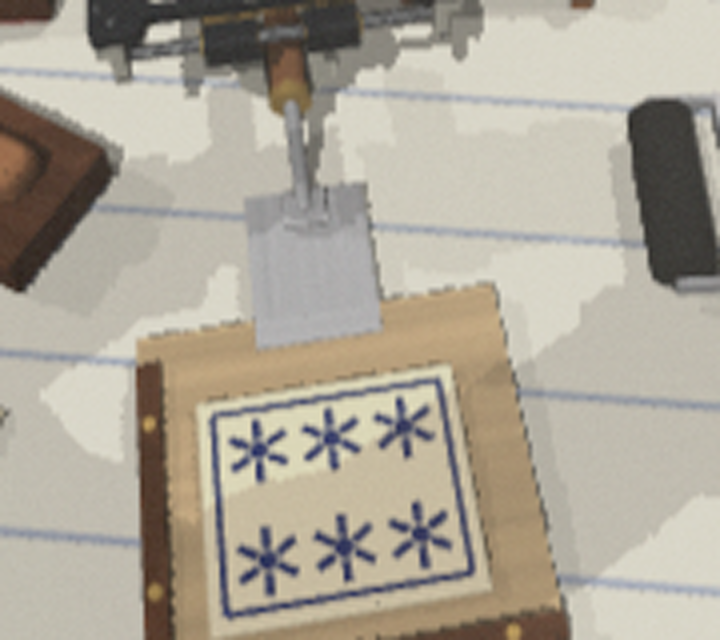

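Request:
{"method": "play_rows", "body": {"rows": [[[0,-0.015,0],[0,0,0],-1],[[0,-0.03,0],[0,0,0],-1],[[0,-0.045,0],[0,0,0],-1],[[0,-0.057,0],[0,0,0],-1],[[0,-0.067,0],[0,0,0],-1],[[0,-0.077,0],[0,0,0],-1],[[0,-0.087,0],[0,0,0],-1],[[0,-0.097,0],[0,0,0],-1],[[0,-0.107,0],[0,0,0],-1],[[0,-0.117,0],[0,0,0],-1]]}}

```text
clock: 10.05
position: [0.564, 0.1871, 0.0601]
ee_rot: [3.117, 0.385, 0.001]
force: [1.8, -4.8, 6.2]
width: 0.214
```

```bash
python3 -c "
from plan import *
go((.5466,.2555,.0600,14.13))
im,d=eyes.get_image('side');np.save('sideg.npy',im);save('a9.png',cv2.resize(im[240:400,220:400],None,fx=4,fy=4,interpolation=2))"
```

```text
t 10.05 pos [0.564  0.1871 0.0601] tilt z [ 0.0005 -0.0008 -1.    ] xang 14.09 F [ 1.7773 -4.836   6.1853] M [-1.0072 -0.2084 -0.0072] w 0.2141 q [-0.6924  0.6048  0.4102  1.8528 -0.3367  0.7525  0.1472]
-> (0.5466, 0.2555, 0.06, 14.13) shift [-0.0005 -0.1412  0.    ] turn [ 0.0009 -0.0002 -0.0007] dist mm 70.6 deg 0.1
```

View pics/a9.png

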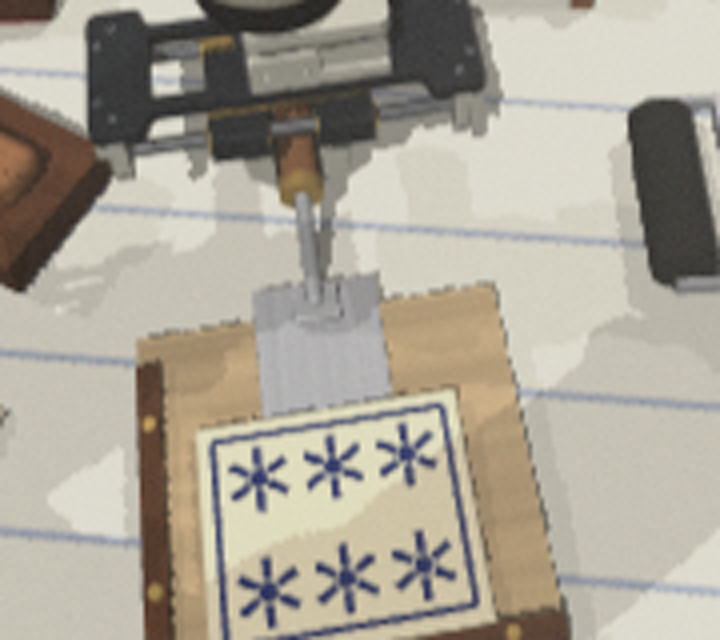

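Request:
{"method": "play_rows", "body": {"rows": [[[0,-0.01,0],[0,0,0],-1],[[0,-0.02,0],[0,0,0],-1],[[0,-0.03,0],[0,0,0],-1],[[0,-0.04,0],[0,0,0],-1],[[0,-0.05,0],[0,0,0],-1],[[0,-0.06,0],[0,0,0],-1],[[0,-0.07,0],[0,0,0],-1],[[0,-0.08,0],[0,0,0],-1],[[0,-0.09,0],[0,0,0],-1],[[0,-0.1,0],[0,0,0],-1]]}}

```text
clock: 11.1
position: [0.5521, 0.2351, 0.0602]
ee_rot: [3.117, 0.385, 0.001]
force: [0.7, -5.3, 7.3]
width: 0.213
```

```bash
python3 -c "
from plan import *
go((.5466,.2555,.0600,14.13))
im,d=eyes.get_image('side');np.save('sideg.npy',im);save('a10.png',cv2.resize(im[240:400,220:400],None,fx=4,fy=4,interpolation=2))"
```

```text
t 11.1 pos [0.5521 0.2351 0.0602] tilt z [ 0.0008 -0.0011 -1.    ] xang 14.07 F [ 0.7296 -5.3019  7.2678] M [-1.282  -0.259   0.0199] w 0.213 q [-0.7752  0.6126  0.4143  1.838  -0.3402  0.7611  0.0665]
-> (0.5466, 0.2555, 0.06, 14.13) shift [-0.0007 -0.0422  0.0004] turn [ 0.0012 -0.0005 -0.0011] dist mm 21.1 deg 0.1
```

View pics/a10.png

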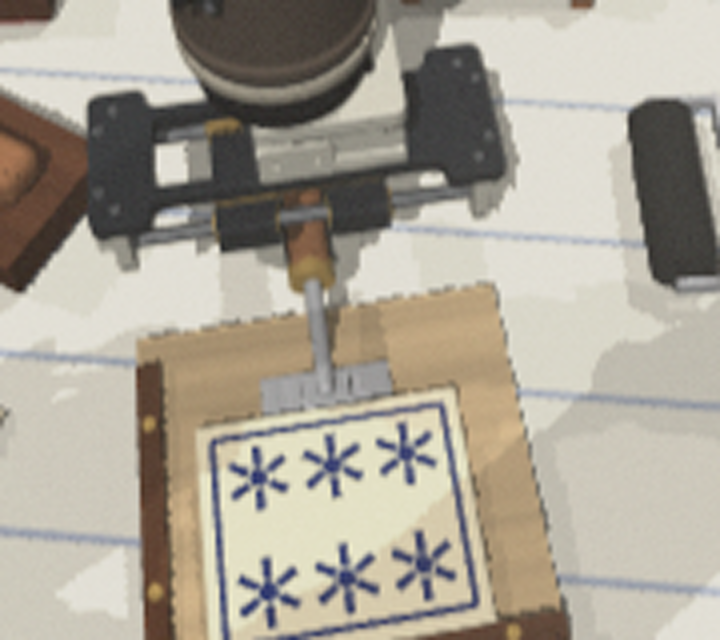

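Request:
{"method": "play_rows", "body": {"rows": [[[0,-0.005,0],[0,0,0],-1],[[0,-0.01,0],[0,0,0],-1],[[0,-0.015,0],[0,0,0],-1],[[0,-0.02,0],[0,0,0],-1],[[0,-0.02,0],[0,0,0],-1]]}}

```text
clock: 11.65
position: [0.5494, 0.2454, 0.0602]
ee_rot: [3.117, 0.386, 0.001]
force: [1.2, -4.2, 6.1]
width: 0.212
```

Request:
{"method": "play_rows", "body": {"rows": [[[0,-0.005,0],[0,0,0],-1],[[0,-0.01,0],[0,0,0],-1],[[0,-0.012,0],[0,0,0],-1],[[0,-0.012,0],[0,0,0],-1]]}}

```text
clock: 12.05
position: [0.5481, 0.2509, 0.0602]
ee_rot: [3.117, 0.385, 0.001]
force: [1.7, -3.5, 7.5]
width: 0.216
```

```bash
python3 -c "
from plan import *
go((.5466,.2555,.0600,14.13))
im,d=eyes.get_image('side');np.save('sideg.npy',im);save('a11.png',cv2.resize(im[300:400,240:370],None,fx=6,fy=6,interpolation=2))"
```

```text
t 12.05 pos [0.5481 0.2509 0.0602] tilt z [ 0.0007 -0.0008 -1.    ] xang 14.09 F [ 1.6671 -3.4559  7.4957] M [-0.9626 -0.2557 -0.0072] w 0.2164 q [-0.8009  0.6163  0.415   1.831  -0.3417  0.7649  0.0412]
-> (0.5466, 0.2555, 0.06, 14.13) shift [-0.0006 -0.0096  0.0003] turn [ 0.0009 -0.0004 -0.0006] dist mm 4.8 deg 0.1
```

View pics/a11.png

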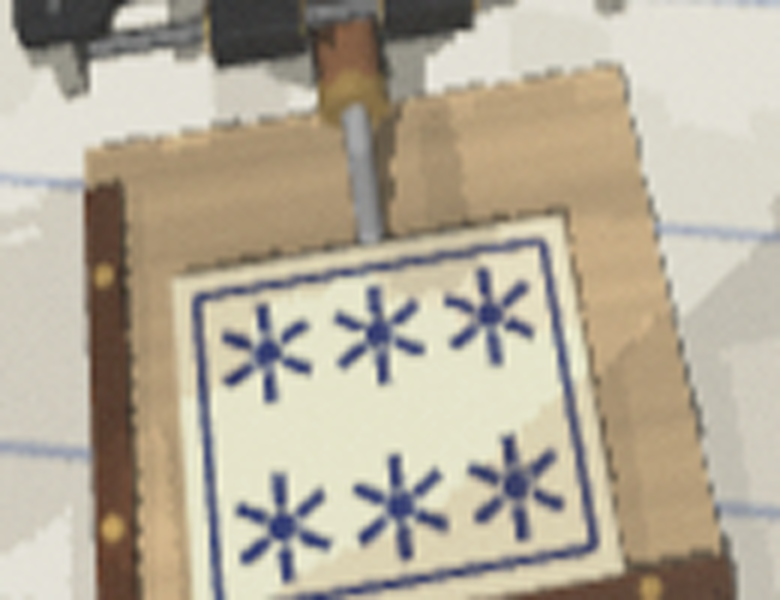

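Request:
{"method": "play_rows", "body": {"rows": [[[0,0.002,-0.001],[0,0,0],-1],[[0,0.003,-0.004],[0,0,0],-1],[[0,0.003,-0.008],[0,0,0],-1],[[0,0.003,-0.013],[0,0,0],-1],[[0,0.003,-0.02],[0,0,0],-1],[[0,0.003,-0.028],[0,0,0],-1],[[0,0.003,-0.036],[0,0,0],-1],[[0,0.003,-0.044],[0,0,0],-1],[[0,0.003,-0.05],[0,0,0],-1],[[0,0.003,-0.05],[0,0,0],-1]]}}

```text
clock: 13.1
position: [0.5481, 0.25, 0.0853]
ee_rot: [-3.118, -0.386, -0.001]
force: [-0.2, -0.3, -2.1]
width: 0.217
```

```bash
python3 -c "
from plan import *
state()
im,d=eyes.get_image('side');np.save('sideg.npy',im);save('a12.png',cv2.resize(im[280:400,230:370],None,fx=5,fy=5,interpolation=2))"
```

```text
t 13.1 pos [0.5481 0.25   0.0853] tilt z [ 0.0003  0.0001 -1.    ] xang 14.13 F [-0.1713 -0.2892 -2.1275] M [-0.2649  0.0417 -0.0308] w 0.2169 q [-0.8119  0.5828  0.4323  1.8152 -0.3228  0.8133  0.0282]
```

View pics/a12.png

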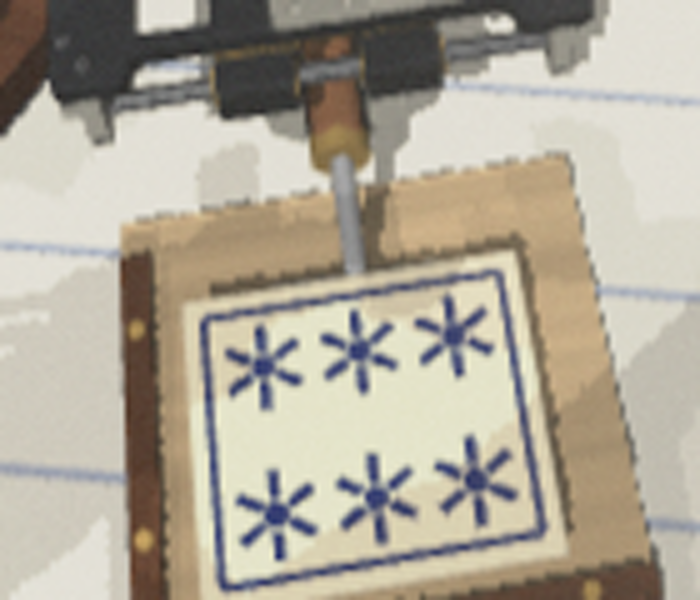

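Request:
{"method": "play_rows", "body": {"rows": [[[0,0.001,-0.02],[0,0,0],-1],[[0,0.001,-0.05],[0,0,0],-1],[[0,0.001,-0.09],[0,0,0],-1],[[0,0.001,-0.13],[0,0,0],-1],[[0,0.001,-0.17],[0,0,0],-1],[[0,0.001,-0.2],[0,0,0],-1],[[0,0.001,-0.22],[0,0,0],-1],[[0,0.001,-0.23],[0,0,0],-1],[[0,0.001,-0.23],[0,0,0],-1]]}}

```text
clock: 14.05
position: [0.5483, 0.2496, 0.2005]
ee_rot: [-3.118, -0.386, -0.001]
force: [0.3, -0.7, -3.3]
width: 0.212
```

```bash
python3 -c "
from plan import *
state()
im,d=eyes.get_image('side');np.save('sideg.npy',im);save('a13.png',cv2.resize(im[200:400,200:400],None,fx=3,fy=3,interpolation=2))"
```

```text
t 14.05 pos [0.5483 0.2496 0.2005] tilt z [ 0.0005  0.0002 -1.    ] xang 14.13 F [ 0.2605 -0.7071 -3.2808] M [-0.2857  0.0218  0.0754] w 0.2121 q [-0.8609  0.4518  0.4962  1.7052 -0.2427  1.0454 -0.0377]
```

View pics/a13.png

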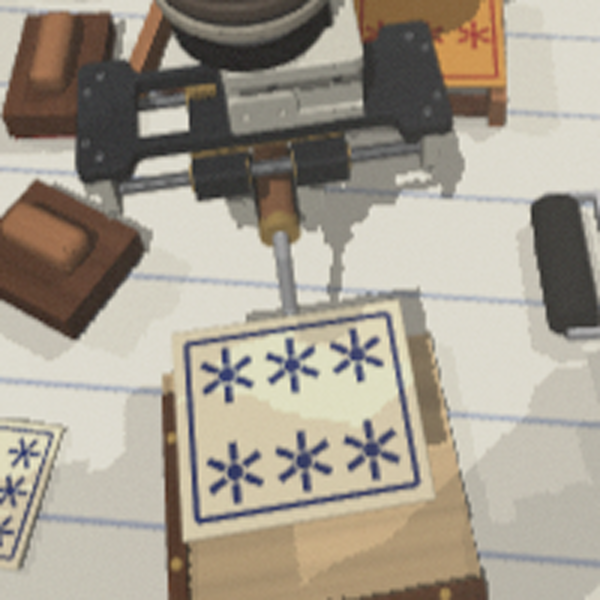

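```bash
cat > inhand.py <<'E'
from plan import *
def inhand(px,n,o,R,zoff=.0353):
    z=o["position"][2]-zoff
    P=ray(n,px,z)[:,:2];c=P.mean(0)
    s=[np.linalg.norm(P[i]-P[i-1])*1000 for i in range(4)]
    # long sides dir
    a=np.degrees(np.arctan2(*( (P[3]-P[0]))[::-1])),np.degrees(np.arctan2(*((P[2]-P[1]))[::-1]))
    b=np.degrees(np.arctan2(*( (P[0]-P[1]))[::-1])),np.degrees(np.arctan2(*((P[3]-P[2]))[::-1]))
    th=np.arctan2(R[1,0],R[0,0])+np.pi/2;u=np.array([np.cos(th),np.sin(th)]);v=np.array([-u[1],u[0]])
    d=c-o["position"][:2]
    print("ctr",c,"sides",s,"u-angles",a,b,"tool u",np.degrees(th),"along",d@u,"lat",d@v)
E
python3 -c "
from inhand import *
o,R=state(False)
px=np.array([[172,335],[398,298],[433,497],[185,542]])/3+200-.33
inhand(px,'side',o,R)
im,d=eyes.get_image('side');c=C['side'];K=c['intrinsics']
vs,us=np.mgrid[306:372,262:338];Z=d[306:372,262:338]
P=np.stack([(us-K[0,2])/K[0,0]*Z,(vs-K[1,2])/K[1,1]*Z,Z],-1).reshape(-1,3);W=(P-c['t'])@c['R']
W=W[W[:,2]>.1];A=np.c_[W[:,:2]-W[:,:2].mean(0),np.ones(len(W))]
x,r,_,_=np.linalg.lstsq(A,W[:,2],rcond=None);print(x,len(W),W[:,:2].mean(0))
"
```

```text
ctr [0.5226 0.3573] sides [np.float64(114.39356209868728), np.float64(130.83510608112078), np.float64(114.58628081911942), np.float64(126.38946074361021)] u-angles (np.float64(105.19778722175111), np.float64(102.97376826035425)) (np.float64(14.740363040798998), np.float64(14.676035057514774)) tool u 104.13434283437601 along 0.11078841437092199 lat -0.0018301259934024245
[-0.132   0.5614  0.1693] 4869 [0.5208 0.3617]
```

```bash
cat > lev.py <<'E'
from inhand import *
def level(n,px,d):
    c=C[n];K=c['intrinsics'];m=np.zeros(d.shape,np.uint8)
    q=(px-px.mean(0))*.85+px.mean(0)
    cv2.fillConvexPoly(m,q.round().astype(np.int32),1)
    vs,us=np.nonzero((m>0)&(d>0));Z=d[vs,us]
    W=(np.stack([(us-K[0,2])/K[0,0]*Z,(vs-K[1,2])/K[1,1]*Z,Z],-1)-c['t'])@c['R']
    A=np.c_[W[:,:2]-W[:,:2].mean(0),np.ones(len(W))]
    x=np.linalg.lstsq(A,W[:,2],rcond=None)[0];r=W[:,2]-A@x
    k=abs(r)<3*np.median(abs(r))+1e-4
    x=np.linalg.lstsq(A[k],W[k,2],rcond=None)[0]
    print("slope deg (x,y)",np.degrees(x[:2]),"z",x[2],"n",len(Z),"mad",np.median(abs(r)))
E
python3 -c "
from lev import *
px=np.array([[172,335],[398,298],[433,497],[185,542]])/3+200-.33
im,d=eyes.get_image('side');level('side',px,d)
"
```

```text
slope deg (x,y) [ 1.2335 -5.479 ] z 0.16572781933003974 n 4045 mad 0.0007480061119399806
```

```bash
python3 -c "
from lev import *
d=np.load('side0.npy')
level('side',np.array([[269,341],[333,331],[343,388],[273,399]],float),d)
level('side',np.array([[319,200],[366,200],[367,225],[319,227]],float),d)
level('side',np.array([[330,255],[370,255],[370,285],[330,285]],float),d)
"
```

```text
slope deg (x,y) [-0.0013  0.2423] z 0.02381294692822093 n 2940 mad 0.0008620702724718796
slope deg (x,y) [-0.0584  0.1987] z 0.04466043387272983 n 938 mad 0.000796707501934623
slope deg (x,y) [-0.0502  0.0759] z 0.0006648340108862809 n 939 mad 0.0008966241492807964
```

```bash
python3 -c "
from lev import *
im,d=eyes.get_image('side');np.save('sideg.npy',im);np.save('sidegd.npy',d);save('a14.png',cv2.resize(im[235:320,250:345],None,fx=8,fy=6.5,interpolation=2))
c=C['side'];K=c['intrinsics']
def X(u,v):
    Z=np.median(d[v-1:v+2,u-1:u+2]);return (np.array([(u-K[0,2])/K[0,0]*Z,(v-K[1,2])/K[1,1]*Z,Z])-c['t'])@c['R']
state()
for v in range(250,320,3):
    us=np.arange(284,305);
    row=[X(u,v) for u in us]
    k=int(np.argmax([r[2] for r in row]));print(v,us[k],row[k])
"
```

```text
t 14.25 pos [0.5475 0.2493 0.1989] tilt z [-0.0017 -0.0012 -1.    ] xang 14.13 F [-0.7982 -0.1043 -2.8792] M [-0.2645 -0.0059 -0.0475] w 0.2135 q [-0.8606  0.4537  0.4956  1.7067 -0.2429  1.0448 -0.0375]
250 301 [0.5229 0.2703 0.2815]
253 304 [0.5176 0.2754 0.2812]
256 300 [0.5235 0.2792 0.2779]
259 284 [0.5488 0.2815 0.2707]
262 284 [0.5558 0.2609 0.2324]
265 290 [0.5463 0.2609 0.2248]
268 293 [0.5405 0.2663 0.2244]
271 292 [0.5415 0.2715 0.2232]
274 294 [0.5374 0.2769 0.2229]
277 291 [0.5425 0.2797 0.2177]
280 293 [0.5392 0.2818 0.2122]
283 294 [0.5373 0.2852 0.2085]
286 294 [0.5374 0.2879 0.2035]
289 294 [0.5375 0.2899 0.1973]
292 295 [0.5362 0.2912 0.19  ]
295 295 [0.5364 0.2933 0.1836]
298 296 [0.535  0.2948 0.1764]
301 296 [0.5353 0.2964 0.1691]
304 304 [0.5207 0.3018 0.1704]
307 284 [0.5538 0.3105 0.1714]
310 286 [0.5495 0.3156 0.1712]
313 285 [0.5505 0.3208 0.1703]
316 297 [0.5297 0.3244 0.17  ]
319 295 [0.5323 0.3301 0.1701]
```

View pics/a14.png

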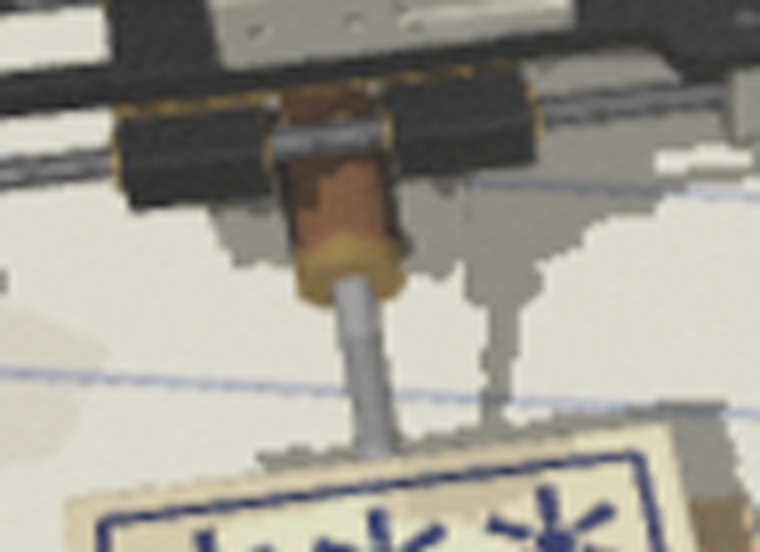

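```bash
python3 -c "
from lev import *
px=np.array([[172,335],[398,298],[433,497],[185,542]])/3+200-.33
level('side',px,np.load('sidegd.npy'))
"
```

```text
slope deg (x,y) [ 1.2267 -5.3781] z 0.16549631712915638 n 4043 mad 0.0007154676844441654
```

Request:
{"method": "play_rows", "body": {"rows": [[[0,0,0],[0.02,0,0],-1],[[0,0,0],[0.04,0,0],-1],[[0,0,0],[0.06,0,0],-1],[[0,0,0],[0.08,0,0],-1],[[0,0,0],[0.09,0,0],-1],[[0,0,0],[0.093,0,0],-1],[[0,0,0],[0.093,0,0],-1]], "newtons": 60}}

```text
clock: 14.95
position: [0.5481, 0.2493, 0.1998]
ee_rot: [-3.022, -0.374, 0.019]
force: [-0.2, -0.4, -2.6]
width: 0.215
```

```bash
python3 -c "
from lev import *
state()
im,d=eyes.get_image('side');np.save('sideg.npy',im);np.save('sidegd.npy',d);save('a15.png',cv2.resize(im[220:400,220:370],None,fx=4,fy=3.3,interpolation=2))"
```

```text
t 14.95 pos [0.5481 0.2493 0.1998] tilt z [-0.0241  0.0941 -0.9953] xang 14.11 F [-0.2187 -0.3547 -2.6354] M [-0.3962 -0.016  -0.0466] w 0.215 q [-0.7795  0.4407  0.4572  1.7191 -0.3341  1.0364  0.0578]
```

View pics/a15.png

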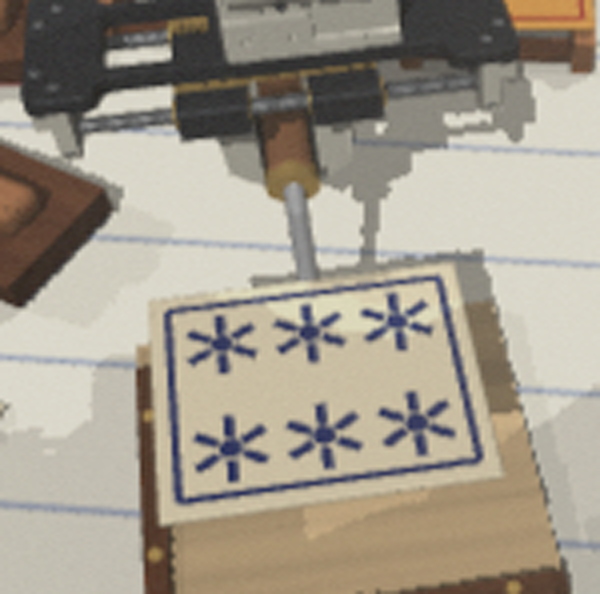

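```bash
cat > t.py <<'E'
from lev import *
im=np.load('sideg.npy');d=np.load('sidegd.npy');o,R=state()
px=np.array([[147,300],[457,262],[501,476],[160,524]])/[4,3.3]+220-.35
level('side',px,d)
for z in (.17,.175,.18):
  inhand(px,'side',o,R,o['position'][2]-z)
E
python3 t.py
```

```text
t 15.0 pos [0.548  0.2496 0.1998] tilt z [-0.0241  0.0939 -0.9953] xang 14.13 F [ 0.5485 -0.3908 -2.5941] M [-0.4036 -0.0176  0.0065] w 0.2155 q [-0.7799  0.4408  0.4571  1.719  -0.334   1.0364  0.0577]
slope deg (x,y) [-0.1483  0.0343] z 0.1776937726582522 n 4053 mad 0.0006742391449961471
ctr [0.522  0.3582] sides [np.float64(111.75636324010131), np.float64(133.16654581212504), np.float64(111.07993801866208), np.float64(129.2927892025201)] u-angles (np.float64(104.49232784349148), np.float64(102.4973363159304)) (np.float64(13.79993642488027), np.float64(14.108798693840791)) tool u 104.13385103031196 along 0.11172120273489754 lat -0.0013148113170194011
ctr [0.5214 0.3604] sides [np.float64(110.7830298796703), np.float64(132.0067421304873), np.float64(110.11249593112836), np.float64(128.16672370302257)] u-angles (np.float64(104.49232784349147), np.float64(102.4973363159304)) (np.float64(13.799936424880265), np.float64(14.108798693840818)) tool u 104.13385103031196 along 0.11400976084768788 lat -0.001245845329742173
ctr [0.5208 0.3626] sides [np.float64(109.80969651923924), np.float64(130.84693844884953), np.float64(109.14505384359462), np.float64(127.04065820352503)] u-angles (np.float64(104.49232784349145), np.float64(102.49733631593041)) (np.float64(13.799936424880261), np.float64(14.108798693840821)) tool u 104.13385103031196 along 0.11629831896047829 lat -0.0011768793424649618
```

```bash
python3 -c "
from lev import *
print(ray('top',[[421.5,145],[371.5,129.5]],.055))
o,R=state()
t=Ro.from_matrix(R)
# rotate current orientation about world z to get tool u 86.3
Rn=Ro.from_euler('z',86.3-104.13,degrees=True).as_matrix()@R
for p in [(.6482,-.1645,.20)]:
  print((R.T@(np.array(p)-o['position'])/.5).round(4),(np.degrees(Ro.from_matrix(R.T@Rn).as_rotvec())/60).round(4))
"
```

```text
[[ 0.7242 -0.3086  0.055 ]
 [ 0.7729 -0.1513  0.055 ]]
t 15.0 pos [0.548  0.2496 0.1998] tilt z [-0.0241  0.0939 -0.9953] xang 14.13 F [ 0.5485 -0.3908 -2.5941] M [-0.4036 -0.0176  0.0065] w 0.2155 q [-0.7799  0.4408  0.4571  1.719  -0.334   1.0364  0.0577]
[-0.0079  0.8479 -0.0831] [0.0001 0.0288 0.2958]
```

Request:
{"method": "play_rows", "body": {"rows": [[[0,0.01,-0.001],[0,0,0.003],-1],[[0,0.03,-0.003],[0,0.001,0.01],-1],[[0,0.065,-0.006],[0,0.002,0.022],-1],[[-0.001,0.11,-0.011],[0,0.004,0.038],-1],[[-0.001,0.155,-0.015],[0,0.005,0.054],-1],[[-0.002,0.2,-0.02],[0,0.007,0.07],-1],[[-0.002,0.245,-0.024],[0,0.008,0.085],-1],[[-0.003,0.29,-0.028],[0,0.01,0.101],-1],[[-0.003,0.335,-0.033],[0,0.011,0.117],-1],[[-0.003,0.38,-0.037],[0,0.013,0.132],-1]]}}

```text
clock: 16.0
position: [0.5934, 0.0611, 0.1999]
ee_rot: [-3.041, -0.16, 0.008]
force: [-0.7, -0.9, -1.7]
width: 0.216
```

```bash
python3 -c "
from lev import *
o,R=state()
th=np.degrees(np.arctan2(R[1,0],R[0,0]))
Rn=Ro.from_euler('z',-3.7-th,degrees=True).as_matrix()@R
p=(.6482,-.1645,.20)
print((R.T@(np.array(p)-o['position'])/.5).round(4),(np.degrees(Ro.from_matrix(R.T@Rn).as_rotvec())/60).round(4))
"
```

```text
t 16.0 pos [0.5934 0.0611 0.1999] tilt z [-0.01    0.0957 -0.9954] xang 6.01 F [-0.7395 -0.8736 -1.7338] M [-0.4156 -0.0096 -0.0168] w 0.2159 q [-0.4995  0.4506  0.5245  1.7209 -0.3636  1.062   0.2711]
[ 0.0617  0.458  -0.0444] [-0.      0.0156  0.1611]
```

Request:
{"method": "play_rows", "body": {"rows": [[[0.005,0.045,-0.004],[0,0.002,0.017],-1],[[0.011,0.09,-0.009],[0,0.003,0.033],-1],[[0.018,0.135,-0.013],[0,0.005,0.049],-1],[[0.024,0.18,-0.018],[0,0.006,0.065],-1],[[0.031,0.23,-0.022],[0,0.008,0.081],-1],[[0.038,0.28,-0.027],[0,0.01,0.099],-1],[[0.045,0.33,-0.032],[0,0.012,0.117],-1],[[0.051,0.375,-0.036],[0,0.013,0.133],-1],[[0.056,0.415,-0.04],[0,0.015,0.147],-1],[[0.06,0.44,-0.043],[0,0.016,0.156],-1]]}}

```text
clock: 17.0
position: [0.6461, -0.1565, 0.1999]
ee_rot: [-3.045, 0.093, -0.005]
force: [-0.7, 0.2, -2.3]
width: 0.215
```

Request:
{"method": "play_rows", "body": {"rows": [[[0.001,0.012,-0.001],[0,0,0.003],-1],[[0.002,0.018,-0.001],[0,0,0.005],-1],[[0.002,0.018,-0.001],[0,0,0.005],-1],[[0.002,0.018,-0.001],[0,0,0.005],-1]]}}

```text
clock: 17.4
position: [0.6473, -0.1605, 0.1994]
ee_rot: [-3.042, 0.092, -0.004]
force: [-0.7, 0.6, -2.9]
width: 0.209
```

```bash
python3 -c "
from lev import *
state()
for n in('side','top'):
  im,d=eyes.get_image(n);np.save(n+'g.npy',im);np.save(n+'gd.npy',d)
  b=im[100:300,200:400] if n=='side' else im[110:230,280:440]
  save('b1%s.png'%n,cv2.resize(b,None,fx=3 if n=='side' else 4.5,fy=3 if n=='side' else 4.5,interpolation=2))"
```

```text
t 17.4 pos [ 0.6473 -0.1605  0.1994] tilt z [ 0.0058  0.0974 -0.9952] xang -3.46 F [-0.651   0.6021 -2.8513] M [-0.4359  0.0783  0.026 ] w 0.2087 q [-0.1382  0.5884  0.5747  1.5197 -0.4349  1.1781  0.4823]
```

View pics/b1side.png

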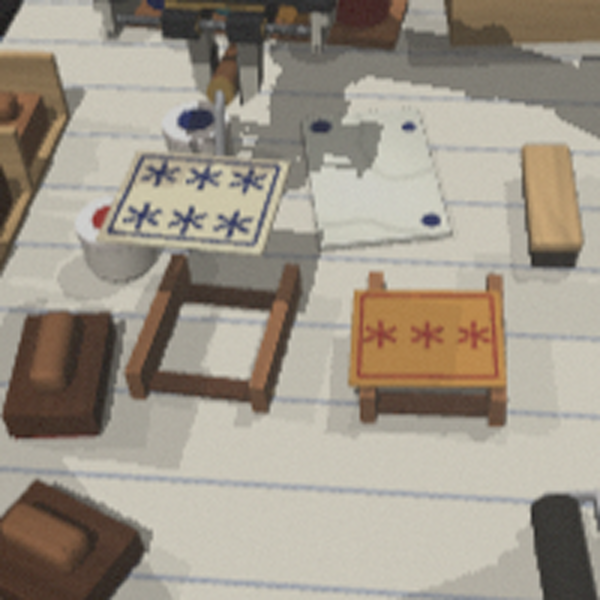

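View pics/b1top.png

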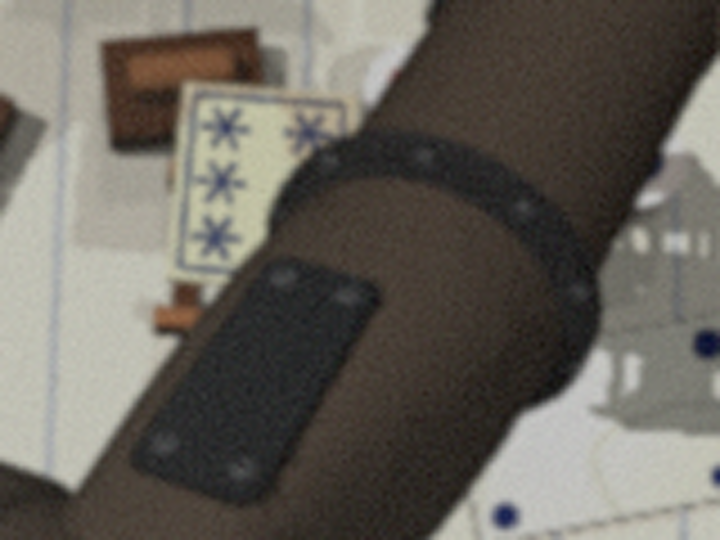

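```bash
cat > t2.py <<'E'
from lev import *
o,R=state(False)
px=np.array([[132,152],[293,158],[263,255],[99,238]])/3+[200,100]-.33
d=np.load('sidegd.npy');level('side',px,d)
inhand(px,'side',o,R,.0228)
z=o['position'][2]-.0228
tp=np.array([[183,80],[169,280],[361,97]])/4.5+[280,110]-.4
P=ray('top',tp,z);print(P)
F=P[0]-P[1];print('front edge len',np.linalg.norm(F)*1e3,'u ang',np.degrees(np.arctan2(F[1],F[0]))+90)
G=P[0]-P[2];print('side len',np.linalg.norm(G)*1e3,'ang',np.degrees(np.arctan2(G[1],G[0])))
c=(P[1]+P[2])/2;print('ctr',c)
# stand rails side view
E
python3 t2.py
```

```text
slope deg (x,y) [-0.1109  0.1285] z 0.17731923734110952 n 1288 mad 0.0006890599146071458
ctr [ 0.6551 -0.0454] sides [np.float64(105.37016311638084), np.float64(134.0676129051083), np.float64(116.41871883376139), np.float64(128.2368287417835)] u-angles (np.float64(89.6651619883355), np.float64(86.62001469213165)) (np.float64(0.21388946894386823), np.float64(-4.628196564055118)) tool u 86.54708710884863 along 0.11536717157568312 lat -0.0008185234897077615
[[ 0.7254  0.0077  0.1767]
 [ 0.5941  0.0128  0.1767]
 [ 0.7162 -0.1048  0.1767]]
front edge len 131.38498062361157 u ang 87.76291728507496
side len 112.8676359075802 ang 85.32335350096947
ctr [ 0.6551 -0.046   0.1767]
```

Run:
```python
from lev import *
im=np.load('side0im.npy');save('r.png',cv2.resize(im[180:242,238:308],None,fx=11,fy=9,interpolation=2))
```

```text
(no output)
```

View pics/r.png

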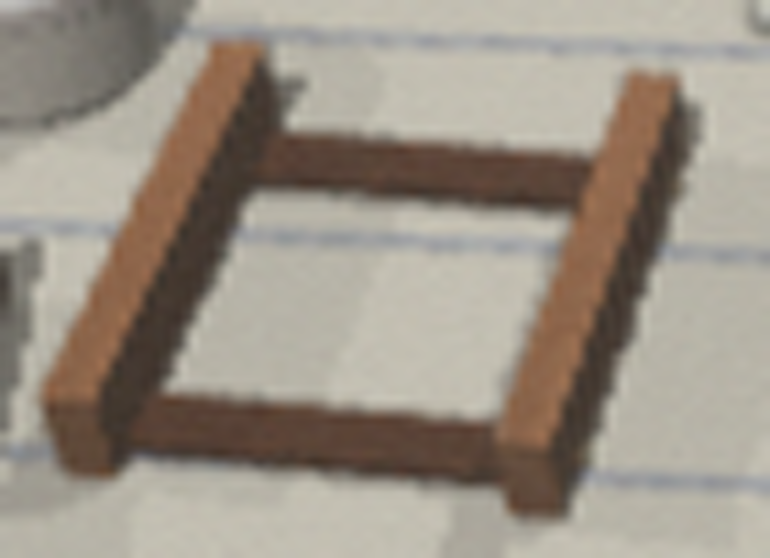

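Run:
```python
from lev import *
p=np.array([[216,42],[268,45],[44,400],[103,403],[630,72],[681,77],[497,447],[556,450]])/[11,9]+[238,180]-.45
P=ray('side',p,.036);print(P);print(P.mean(0))
a=P[2:4].mean(0)-P[0:2].mean(0);b=P[6:8].mean(0)-P[4:6].mean(0)
for v in(a,b):print(np.linalg.norm(v),np.degrees(np.arctan2(v[1],v[0])))
```

```text
[[ 0.7134 -0.1287  0.036 ]
 [ 0.6998 -0.1283  0.036 ]
 [ 0.7224  0.0193  0.036 ]
 [ 0.7085  0.0194  0.036 ]
 [ 0.606  -0.1224  0.036 ]
 [ 0.5928 -0.121   0.036 ]
 [ 0.6152  0.0289  0.036 ]
 [ 0.6017  0.029   0.036 ]]
[ 0.6575 -0.0505  0.036 ]
0.14811754270747757 86.57484915572296
0.15095200005674725 86.5607342997088
```

```bash
cat > w.py <<'E'
from lev import *
def w(*ps):
    o,R=state()
    for p in ps: print(p,(R.T@(np.array(p)-o['position'])/.5).round(4), 'mm',((np.array(p)-o['position'])*1e3).round(1))
    for n,v in(('x',[1,0,0]),('y',[0,1,0]),('z',[0,0,1])): print('1mm world',n,(R.T@np.array(v)*.002).round(5))
E
python3 -c "
from w import *
w((.6494,-.165,.19),(.6494,-.165,.085))"
```

```text
t 17.5 pos [ 0.6474 -0.1605  0.1995] tilt z [ 0.0059  0.0973 -0.9952] xang -3.45 F [-0.601   0.1149 -1.7926] M [-0.4521  0.143  -0.0049] w 0.2158 q [-0.1383  0.5884  0.5748  1.5196 -0.4349  1.1781  0.4823]
(0.6494, -0.165, 0.19) [0.0046 0.0106 0.018 ] mm [ 2.  -4.5 -9.5]
(0.6494, -0.165, 0.085) [0.0046 0.031  0.227 ] mm [   2.    -4.5 -114.5]
1mm world x [ 0.002  -0.0001  0.    ]
1mm world y [-0.0001 -0.002   0.0002]
1mm world z [ 0.     -0.0002 -0.002 ]
```

Request:
{"method": "play_rows", "body": {"rows": [[[0.0046,0.0106,0.018],[0,0,0],-1],[[0.0046,0.0126,0.038],[0,0,0],-1],[[0.0046,0.0155,0.068],[0,0,0],-1],[[0.0046,0.0185,0.099],[0,0,0],-1],[[0.0046,0.0215,0.13],[0,0,0],-1],[[0.0046,0.0245,0.16],[0,0,0],-1],[[0.0046,0.027,0.187],[0,0,0],-1],[[0.0046,0.029,0.207],[0,0,0],-1],[[0.0046,0.0305,0.22],[0,0,0],-1],[[0.0046,0.031,0.227],[0,0,0],-1]]}}

```text
clock: 18.5
position: [0.6492, -0.1662, 0.0844]
ee_rot: [-3.043, 0.094, -0.004]
force: [0.0, 0.1, -2.8]
width: 0.212
```

Request:
{"method": "play_rows", "body": {"rows": [[[0,0,0],[0,0,0],-1],[[0,0,0],[0,0,0],-1],[[0,0,0],[0,0,0],-1]]}}

```text
clock: 18.8
position: [0.6497, -0.1663, 0.0856]
ee_rot: [-3.043, 0.094, -0.006]
force: [-0.2, 0.2, -1.4]
width: 0.213
```

```bash
python3 -c "
from w import *
w((.6494,-.165,.085),(.6494,-.165,.07))
for n in('side','top'):
  im,d=eyes.get_image(n);np.save(n+'g.npy',im);np.save(n+'gd.npy',d)
  b=im[110:250,220:360] if n=='side' else im[120:220,300:420]
  k=5 if n=='side' else 6
  save('b2%s.png'%n,cv2.resize(b,None,fx=k,fy=k,interpolation=2))"
```

```text
t 18.8 pos [ 0.6497 -0.1663  0.0856] tilt z [ 0.007   0.0965 -0.9953] xang -3.53 F [-0.2049  0.1806 -1.4115] M [-0.4404  0.0807 -0.0416] w 0.2133 q [-0.0946  0.7045  0.5148  1.6169 -0.5123  0.978   0.5643]
(0.6494, -0.165, 0.085) [-0.0007 -0.0024  0.0015] mm [-0.3  1.3 -0.6]
(0.6494, -0.165, 0.07) [-0.0007  0.0005  0.0314] mm [ -0.3   1.3 -15.6]
1mm world x [ 0.002  -0.0001  0.    ]
1mm world y [-0.0001 -0.002   0.0002]
1mm world z [ 0.     -0.0002 -0.002 ]
```

View pics/b2side.png

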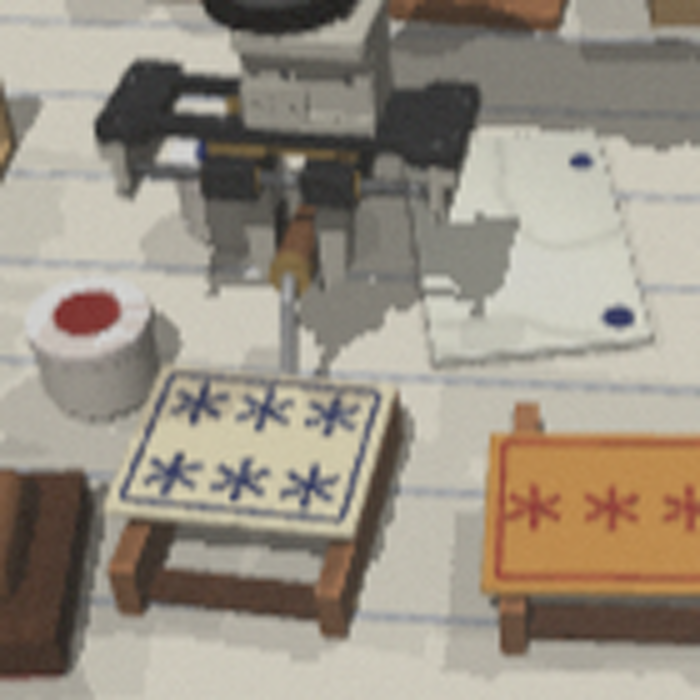

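View pics/b2top.png

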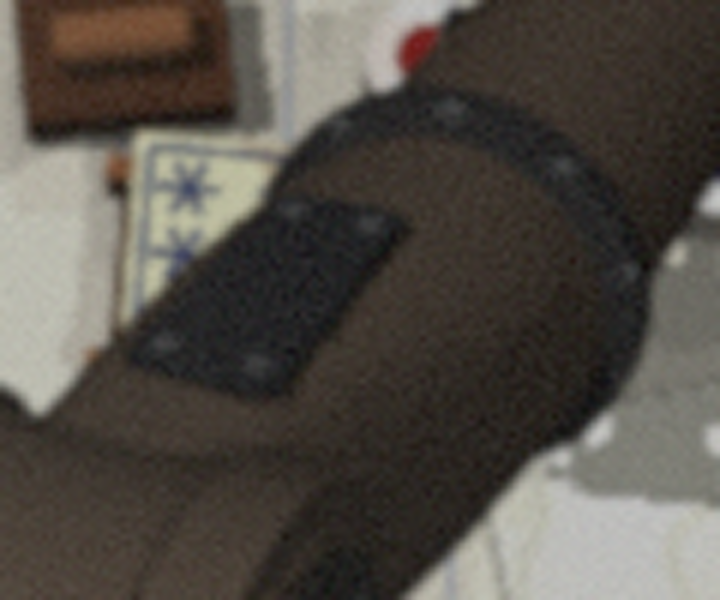

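```bash
cat > t3.py <<'E'
from lev import *
o,R=state(False)
px=np.array([[163,368],[402,389],[354,527],[107,509]])/5+[220,110]-.4
d=np.load('sidegd.npy');level('side',px,d)
inhand(px,'side',o,R,.0228)
im=np.load('sideg.npy');save('b2z.png',cv2.resize(im[180:220,235:305],None,fx=11,fy=11,interpolation=2))
E
python3 t3.py
```

```text
slope deg (x,y) [0.0328 0.7846] z 0.06325695759443502 n 1087 mad 0.000833211099785014
ctr [ 0.6563 -0.0489] sides [np.float64(104.58611471617047), np.float64(131.70201461094751), np.float64(100.7788884008642), np.float64(126.14621051788124)] u-angles (np.float64(86.92000913899098), np.float64(83.73445921190357)) (np.float64(-3.3273628694284523), np.float64(-1.5380941676838757)) tool u 86.4659057939682 along 0.11752087843163539 lat 0.0005359605386770901
```

View pics/b2z.png

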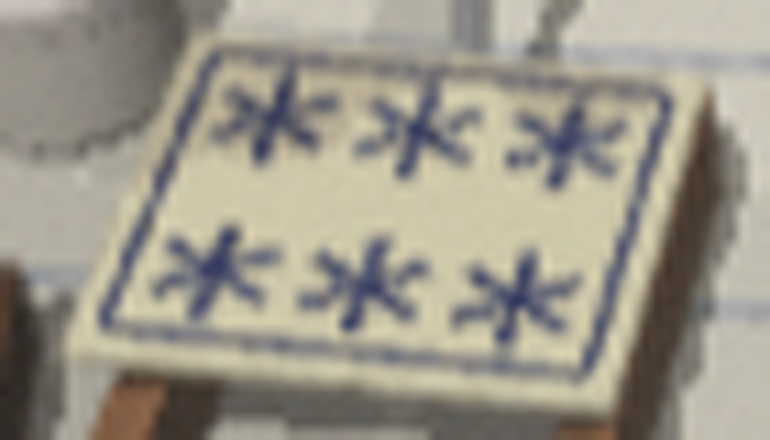

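Request:
{"method": "play_rows", "body": {"rows": [[[0,0.001,0.008],[0,0,0],-1],[[0,0.002,0.016],[0,0,0],-1],[[0,0.0025,0.023],[0,0,0],-1],[[0,0.003,0.028],[0,0,0],-1],[[0,0.003,0.03],[0,0,0],-1],[[0,0.003,0.03],[0,0,0],-1],[[0,0.003,0.03],[0,0,0],-1]]}}

```text
clock: 19.6
position: [0.6493, -0.1663, 0.07]
ee_rot: [-3.043, 0.094, -0.005]
force: [0.2, 0.1, -1.5]
width: 0.217
```

```bash
python3 -c "
from w import *
w((.6497,-.1663,.066))
im,d=eyes.get_image('side');np.save('sideg.npy',im);np.save('sidegd.npy',d)
save('b3.png',cv2.resize(im[170:240,230:310],None,fx=9,fy=8,interpolation=2))"
```

```text
t 19.6 pos [ 0.6493 -0.1663  0.07  ] tilt z [ 0.0061  0.0966 -0.9953] xang -3.54 F [ 0.1575  0.1296 -1.4828] M [-0.4163  0.0825  0.0091] w 0.2171 q [-0.0886  0.7222  0.5049  1.6272 -0.5235  0.9523  0.575 ]
(0.6497, -0.1663, 0.066) [0.0007 0.0008 0.0079] mm [ 0.4 -0.  -4. ]
1mm world x [ 0.002  -0.0001  0.    ]
1mm world y [-0.0001 -0.002   0.0002]
1mm world z [ 0.     -0.0002 -0.002 ]
```

View pics/b3.png

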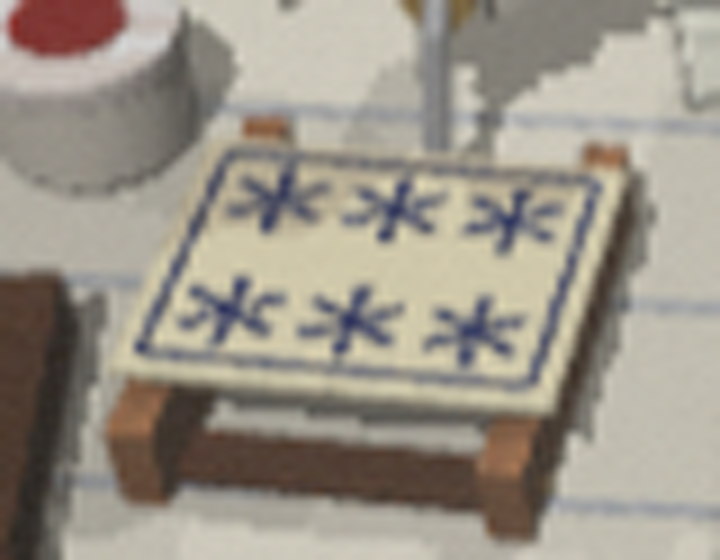

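Request:
{"method": "play_rows", "body": {"rows": [[[0,0.0002,0.002],[0,0,0],-1],[[0,0.0004,0.0035],[0,0,0],-1],[[0,0.0005,0.005],[0,0,0],-1],[[0,0.0007,0.0065],[0,0,0],-1],[[0,0.0009,0.008],[0,0,0],-1],[[0,0.001,0.0095],[0,0,0],-1],[[0,0.0012,0.011],[0,0,0],-1],[[0,0.0014,0.013],[0,0,0],-1],[[0,0.0016,0.015],[0,0,0],-1],[[0,0.0018,0.017],[0,0,0],-1]]}}

```text
clock: 20.65
position: [0.6493, -0.1663, 0.0613]
ee_rot: [-3.043, 0.094, -0.005]
force: [0.1, -0.4, -0.6]
width: 0.211
```

Request:
{"method": "play_rows", "body": {"rows": [[[0,0.0004,0.004],[0,0,0],-1],[[0,0.0008,0.008],[0,0,0],-1],[[0,0.001,0.01],[0,0,0],-1],[[0,0.001,0.01],[0,0,0],-1]]}}

```text
clock: 21.05
position: [0.6491, -0.1663, 0.0561]
ee_rot: [-3.043, 0.094, -0.004]
force: [-0.4, 0.3, -1.3]
width: 0.215
```

```bash
python3 -c "
from w import *
w((.6497,-.1663,.055))
im,d=eyes.get_image('side');np.save('sideg.npy',im);np.save('sidegd.npy',d)
save('b4.png',cv2.resize(im[150:240,230:320],None,fx=8,fy=6.5,interpolation=2))"
```

```text
t 21.05 pos [ 0.6491 -0.1663  0.0561] tilt z [ 0.0056  0.0968 -0.9953] xang -3.53 F [-0.3923  0.2753 -1.312 ] M [-0.3529  0.0677 -0.0557] w 0.2154 q [-0.0829  0.7381  0.4956  1.6356 -0.5338  0.9295  0.5848]
(0.6497, -0.1663, 0.055) [0.0011 0.0002 0.0021] mm [ 0.6 -0.  -1.1]
1mm world x [ 0.002  -0.0001  0.    ]
1mm world y [-0.0001 -0.002   0.0002]
1mm world z [-0.     -0.0002 -0.002 ]
```

View pics/b4.png

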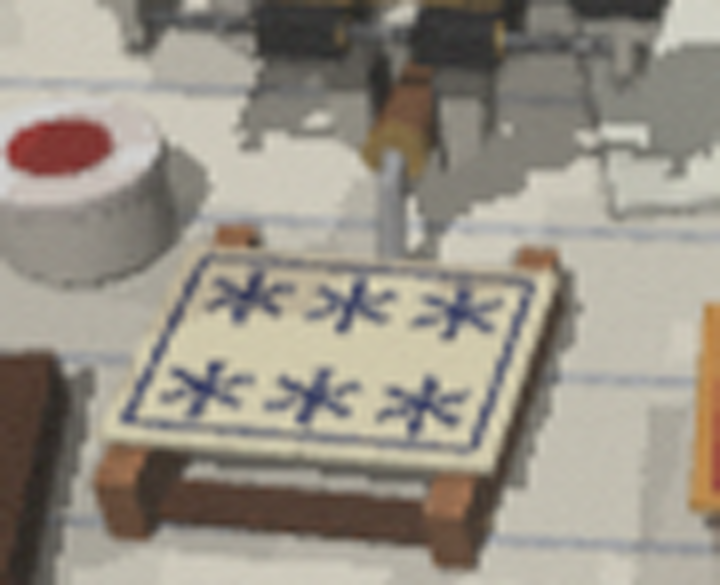

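```bash
cat > t4.py <<'E'
from lev import *
o,R=state(False)
px=np.array([[191,249],[560,268],[490,466],[102,434]])/[8,6.5]+[230,150]-.4
d=np.load('sidegd.npy');level('side',px,d)
inhand(px,'side',o,R,o['position'][2]-.044)
E
python3 t4.py
```

```text
slope deg (x,y) [-0.0971  0.1251] z 0.044741884347432134 n 1109 mad 0.0009072053210137931
ctr [ 0.6569 -0.0496] sides [np.float64(105.774760359507), np.float64(128.1342937322398), np.float64(110.79131068198926), np.float64(126.48261670945968)] u-angles (np.float64(86.83906613237633), np.float64(86.01914792247895)) (np.float64(-1.2826890783488696), np.float64(-3.52583022396291)) tool u 86.46419472912294 along 0.11694670503207864 lat -0.00045460743188699854
```

```bash
python3 -c "
from w import *
p=np.array([.6491,-.1663,.0561]);u=np.array([.062,.998,0])
w(p-.02*u,p-.12*u,p-.125*u+[0,0,.08])"
```

```text
t 21.1 pos [ 0.6492 -0.1663  0.0562] tilt z [ 0.0059  0.0967 -0.9953] xang -3.54 F [-0.217  -0.236  -1.4512] M [-0.3449  0.0619 -0.0176] w 0.2115 q [-0.0829  0.7379  0.4956  1.6354 -0.5337  0.9295  0.5848]
[ 0.6479 -0.1863  0.0561] [-0.0003  0.0399 -0.0036] mm [ -1.4 -20.   -0.1]
[ 0.6417 -0.2861  0.0561] [-0.0003  0.2389 -0.023 ] mm [  -7.6 -119.8   -0.1]
[ 0.6413 -0.2911  0.1361] [-0.0003  0.2334 -0.1832] mm [  -7.9 -124.8   79.9]
1mm world x [ 0.002  -0.0001  0.    ]
1mm world y [-0.0001 -0.002   0.0002]
1mm world z [-0.     -0.0002 -0.002 ]
```

Request:
{"method": "play_rows", "body": {"rows": [[[0,0.01,-0.001],[0,0,0],-1],[[0,0.025,-0.0024],[0,0,0],-1],[[0,0.045,-0.0043],[0,0,0],-1],[[0,0.07,-0.0067],[0,0,0],-1],[[0,0.1,-0.0096],[0,0,0],-1],[[0,0.13,-0.0125],[0,0,0],-1],[[0,0.16,-0.0154],[0,0,0],-1],[[0,0.19,-0.0183],[0,0,0],-1],[[0,0.22,-0.0212],[0,0,0],-1],[[0,0.239,-0.023],[0,0,0],-1]]}}

```text
clock: 22.1
position: [0.6414, -0.2885, 0.0562]
ee_rot: [-3.044, 0.096, -0.005]
force: [-1.0, 0.9, -0.8]
width: 0.214
```

```bash
python3 -c "
from w import *
w((.6417,-.287,.15))
im,d=eyes.get_image('side');np.save('sideg.npy',im);np.save('sidegd.npy',d)
save('b5.png',cv2.resize(im[90:240,220:400],None,fx=4,fy=4,interpolation=2))"
```

```text
t 22.1 pos [ 0.6414 -0.2885  0.0562] tilt z [ 0.006   0.0958 -0.9954] xang -3.62 F [-1.      0.9001 -0.8252] M [-0.4043  0.0359  0.0665] w 0.2142 q [ 0.1043  0.7914  0.497   1.5228 -0.5231  1.0006  0.723 ]
(0.6417, -0.287, 0.15) [ 0.0005 -0.021  -0.1864] mm [ 0.3  1.5 93.8]
1mm world x [ 0.002  -0.0001  0.    ]
1mm world y [-0.0001 -0.002   0.0002]
1mm world z [-0.     -0.0002 -0.002 ]
```

View pics/b5.png

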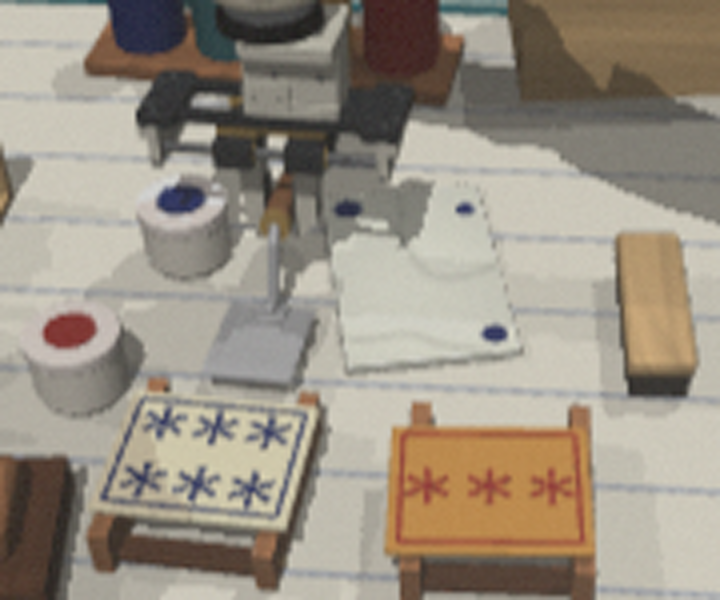

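```bash
python3 -c "
from lev import *
o,R=state(False)
px=np.array([[229,301],[317,316],[299,386],[207,377]])/4+[220,90]-.4
P=ray('side',px,.0254);print(P);t=(P[2]+P[3])/2;r=(P[0]+P[1])/2
th=np.arctan2(R[1,0],R[0,0])+np.pi/2;u=np.array([np.cos(th),np.sin(th)]);v=np.array([-u[1],u[0]])
for q in(t,r):print((q[:2]-o['position'][:2])@u,(q[:2]-o['position'][:2])@v)
level('side',px,np.load('sidegd.npy'))
"
```

```text
[[ 0.6759 -0.2275  0.0254]
 [ 0.6077 -0.2148  0.0254]
 [ 0.6105 -0.1392  0.0254]
 [ 0.6772 -0.144   0.0254]]
0.14834412725573518 0.006698280540192901
0.06882581866433549 0.0036327240083351897
slope deg (x,y) [0.4897 4.9206] z 0.023406432468376193 n 357 mad 0.0015215244994659337
```

Request:
{"method": "play_rows", "body": {"rows": [[[0,-0.001,-0.02],[0,0,0],-1],[[0,-0.004,-0.06],[0,0,0],-1],[[0,-0.008,-0.11],[0,0,0],-1],[[0,-0.012,-0.15],[0,0,0],-1],[[0,-0.014,-0.18],[0,0,0],-1],[[0,-0.014,-0.18],[0,0,0],-1],[[0,-0.014,-0.18],[0,0,0],-1]]}}

```text
clock: 22.85
position: [0.6418, -0.2872, 0.1462]
ee_rot: [-3.043, 0.093, -0.005]
force: [0.2, 0.2, -1.5]
width: 0.213
```

```bash
python3 -c "
from lev import *
o,R=state()
im,d=eyes.get_image('side');np.save('sideg.npy',im);np.save('sidegd.npy',d)
save('b6.png',cv2.resize(im[60:220,220:340],None,fx=5,fy=3.7,interpolation=2))
c=C['side'];K=c['intrinsics']
th=np.arctan2(R[1,0],R[0,0])+np.pi/2;u=np.array([np.cos(th),np.sin(th)]);v=np.array([-u[1],u[0]])
vs,us=np.mgrid[60:220,220:340];Z=d[60:220,220:340]
W=(np.stack([(us-K[0,2])/K[0,0]*Z,(vs-K[1,2])/K[1,1]*Z,Z],-1).reshape(-1,3)-c['t'])@c['R']
q=(W[:,:2]-o['position'][:2])@np.c_[u,v]
k=(W[:,2]>.06)&(W[:,2]<.2)&(abs(q[:,1])<.045)&(Z.ravel()>0)
for a in np.arange(.0,.16,.006):
  kk=k&(q[:,0]>=a)&(q[:,0]<a+.006)
  if kk.sum():print(round(a+.003,3),kk.sum(),'z-med',np.median(W[kk,2]),W[kk,2].min(),W[kk,2].max(),'lat',q[kk,1].min(),q[kk,1].max())
"
```

```text
t 22.85 pos [ 0.6418 -0.2872  0.1462] tilt z [ 0.006   0.0972 -0.9952] xang -3.5 F [ 0.2434  0.2254 -1.5253] M [-0.3881  0.0634  0.0372] w 0.2132 q [ 0.0804  0.7017  0.5419  1.4531 -0.4703  1.1526  0.6714]
0.003 113 z-med 0.18152873443521406 0.14192851495650585 0.1977303900298679 lat -0.028034883017358733 0.02870375276067832
0.009 110 z-med 0.16700533906933415 0.13701857715505814 0.19512731061301983 lat -0.02673823651596123 0.02869588260702795
0.015 11 z-med 0.17160708879846095 0.16027095296622798 0.17454142218481516 lat -0.006914205524341414 0.011171865838427225
0.021 11 z-med 0.170820908051966 0.16064260825920218 0.17342061577205267 lat -0.0060192061046303565 0.012356775513333933
0.027 36 z-med 0.16420652646533665 0.15246175185427563 0.17319867974957204 lat -0.008131752803079532 0.012000654542501888
0.033 10 z-med 0.16031328866630584 0.1564699776702043 0.16662004390603555 lat -0.007730165155643714 0.008896436009457342
0.039 19 z-med 0.15110130829923712 0.1382554170507683 0.1593784648800179 lat -0.001866470898462522 0.005128127429338972
0.045 16 z-med 0.13532334797034007 0.125223653
[... 1424 characters left out ...]
340941348359 0.11245590622009918 0.11833944227574489 lat -0.03138865198835808 0.0324961281272273
0.123 29 z-med 0.11473589696314235 0.11242042773050355 0.1167536323500498 lat -0.030462069177885596 0.033352218567236316
0.129 35 z-med 0.11562530763485636 0.1136418606410189 0.1182501263594667 lat -0.03212929448341312 0.03218457138073168
0.135 36 z-med 0.11575010232517856 0.11297022190487338 0.11718718488990051 lat -0.032821163289161896 0.030636935096795718
0.141 24 z-med 0.11601309423804812 0.11485731510072203 0.11860605450224043 lat -0.031383540797983216 0.031628701994723965
0.147 3 z-med 0.11794898976152966 0.11753125048545322 0.11831770403686818 lat 0.0028306026089884393 0.032644966098518476
```

View pics/b6.png

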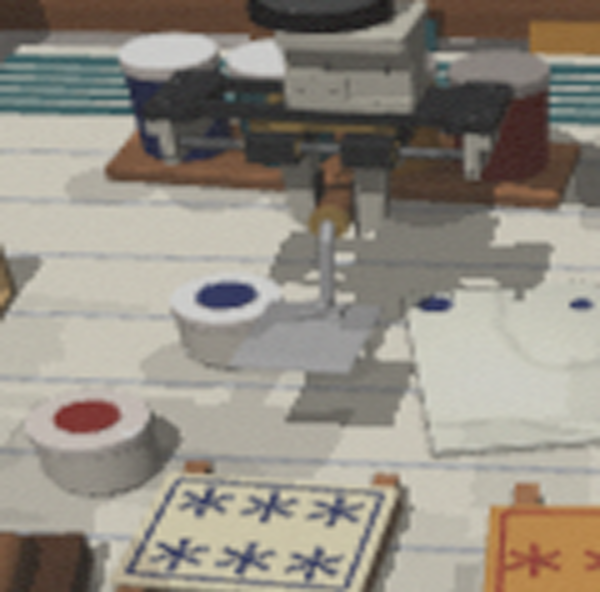

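```bash
cat > back.py <<'E'
from w import *
def back(*ps,pitch=0.6):
    o,R=state()
    D=Rd(8)@Ro.from_rotvec([np.radians(pitch),0,0]).as_matrix()
    print('turn',(np.degrees(Ro.from_matrix(R.T@D).as_rotvec())/60).round(4))
    for p in ps:print(p,(R.T@(np.array(p)-o['position'])/.5).round(4))
if __name__=="__main__": back((.5447,-.3508,.13))
E
python3 back.py
```

```text
t 22.9 pos [ 0.6414 -0.2871  0.1455] tilt z [ 0.0048  0.0976 -0.9952] xang -3.5 F [ 0.2008  0.5679 -1.045 ] M [-0.3263  0.0811 -0.0041] w 0.2129 q [ 0.0806  0.7026  0.5417  1.4537 -0.4703  1.1525  0.6714]
turn [-0.0833 -0.0092 -0.1916]
(0.5447, -0.3508, 0.13) [-0.1853  0.1415  0.0174]
```

Request:
{"method": "play_rows", "body": {"rows": [[[-0.03,0.02,0],[-0.014,-0.002,-0.032],-1],[[-0.06,0.045,0],[-0.028,-0.003,-0.064],-1],[[-0.09,0.07,0],[-0.042,-0.005,-0.096],-1],[[-0.12,0.092,0],[-0.054,-0.006,-0.125],-1],[[-0.15,0.115,0.005],[-0.068,-0.008,-0.156],-1],[[-0.175,0.135,0.012],[-0.079,-0.009,-0.181],-1],[[-0.185,0.1415,0.0174],[-0.083,-0.009,-0.1916],-1],[[-0.185,0.1415,0.0174],[-0.083,-0.009,-0.1916],-1],[[-0.185,0.1415,0.0174],[-0.083,-0.009,-0.1916],-1]]}}

```text
clock: 23.8
position: [0.5458, -0.3508, 0.1305]
ee_rot: [-3.123, -0.218, -0.001]
force: [0.2, 0.2, -0.9]
width: 0.216
```

```bash
python3 -c "
from back import *
back((.5447,-.3508,.06))
o,R=state(False)
im,d=eyes.get_image('side')
save('b7.png',cv2.resize(im[60:220,220:440],None,fx=3.5,fy=3.5,interpolation=2))
c=C['side'];K=c['intrinsics']
th=np.arctan2(R[1,0],R[0,0])+np.pi/2;u=np.array([np.cos(th),np.sin(th)]);v=np.array([-u[1],u[0]])
vs,us=np.mgrid[60:220,220:400];Z=d[60:220,220:400]
W=(np.stack([(us-K[0,2])/K[0,0]*Z,(vs-K[1,2])/K[1,1]*Z,Z],-1).reshape(-1,3)-c['t'])@c['R']
q=(W[:,:2]-o['position'][:2])@np.c_[u,v]
k=(W[:,2]>.06)&(W[:,2]<.2)&(abs(q[:,1])<.045)&(Z.ravel()>0)
for a in np.arange(.048,.16,.01):
  kk=k&(q[:,0]>=a)&(q[:,0]<a+.01)
  if kk.sum():print(round(a+.005,3),kk.sum(),np.median(W[kk,2]))
"
```

```text
t 23.8 pos [ 0.5458 -0.3508  0.1305] tilt z [-0.0002  0.0108 -0.9999] xang 7.98 F [ 0.2461  0.1742 -0.8662] M [-0.1966  0.0074  0.0062] w 0.2164 q [ 0.1549  0.6122  0.5293  1.6536 -0.3672  0.9819  0.9531]
turn [-0.0002 -0.0012 -0.0004]
(0.5447, -0.3508, 0.06) [-0.0023  0.0012  0.141 ]
0.053 42 0.08978186729568366
0.063 50 0.0894062661754938
0.073 53 0.08856849236803069
0.083 48 0.08821595267252169
0.093 45 0.08887317745805337
0.103 52 0.08881773821199068
0.113 45 0.08886999195447476
0.123 46 0.08909858035994998
0.133 64 0.08893520377533395
0.143 10 0.08893746477883886
```

View pics/b7.png

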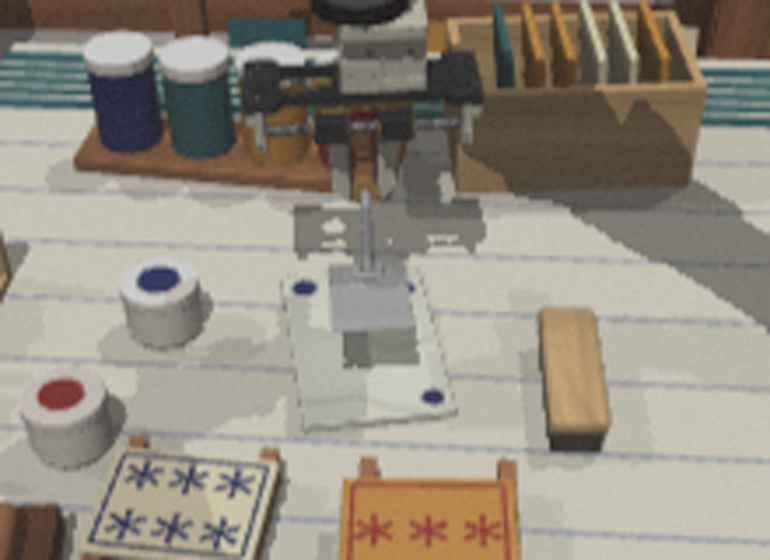

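Request:
{"method": "play_rows", "body": {"rows": [[[-0.002,0.0005,0.03],[0,-0.001,0],-1],[[-0.002,0.001,0.07],[0,-0.001,0],-1],[[-0.002,0.001,0.105],[0,-0.001,0],-1],[[-0.002,0.001,0.13],[0,-0.001,0],-1],[[-0.002,0.001,0.141],[0,-0.001,0],-1],[[-0.002,0.001,0.141],[0,-0.001,0],-1],[[-0.002,0.001,0.141],[0,-0.001,0],-1],[[-0.002,0.001,0.141],[0,-0.001,0],-1]]}}

```text
clock: 24.65
position: [0.5447, -0.3519, 0.0613]
ee_rot: [-3.125, -0.218, -0.001]
force: [0.2, -0.3, -1.7]
width: 0.209
```

```bash
python3 -c "
from back import *
back((.5447,-.3508,.053))"
```

```text
t 24.65 pos [ 0.5447 -0.3519  0.0613] tilt z [ 0.0002  0.0089 -1.    ] xang 7.97 F [ 0.2047 -0.2816 -1.7011] M [-0.1899  0.0145 -0.0345] w 0.2092 q [ 0.1844  0.69    0.4862  1.7075 -0.4164  0.8531  0.995 ]
turn [ 0.0016 -0.0013 -0.0005]
(0.5447, -0.3508, 0.053) [ 0.0003 -0.0021  0.0166]
```

Request:
{"method": "play_rows", "body": {"rows": [[[0,-0.001,0.004],[0.001,0,0],-1],[[0,-0.002,0.008],[0.001,0,0],-1],[[0,-0.002,0.011],[0.001,0,0],-1],[[0,-0.002,0.014],[0.001,0,0],-1],[[0,-0.002,0.0155],[0.001,0,0],-1],[[0,-0.002,0.0165],[0.001,0,0],-1],[[0,-0.002,0.0165],[0.001,0,0],-1]]}}

```text
clock: 25.35
position: [0.5441, -0.3506, 0.0525]
ee_rot: [-3.123, -0.217, 0.0]
force: [-1.2, -0.1, 2.8]
width: 0.213
```

```bash
python3 -c "
from back import *
back((.5447,-.3508,.052))"
```

```text
t 25.35 pos [ 0.5441 -0.3506  0.0525] tilt z [-0.001   0.0106 -0.9999] xang 7.96 F [-1.1925 -0.133   2.7518] M [ 0.0611  0.3633 -0.0155] w 0.2132 q [ 0.1876  0.7     0.4796  1.7141 -0.4229  0.8387  0.9995]
turn [-0.0002 -0.0005 -0.0006]
(0.5447, -0.3508, 0.052) [0.0012 0.0005 0.001 ]
```

Request:
{"method": "play_rows", "body": {"rows": [[[0,0,-0.0006],[0,0,0],-0.4],[[0,0,-0.0006],[0,0,0],-0.2],[[0,0,-0.0006],[0,0,0],0],[[0,0,-0.0006],[0,0,0],0.2],[[0,0,-0.0006],[0,0,0],0.4],[[0,0,-0.0006],[0,0,0],0.4],[[0,0,-0.0006],[0,0,0],0.4]]}}

```text
clock: 26.05
position: [0.5441, -0.3505, 0.0525]
ee_rot: [-3.123, -0.218, 0.001]
force: [-0.6, -0.7, 0.0]
width: 0.693
```

```bash
python3 -c "
from back import *
back((.5447,-.3508,.20))
im,d=eyes.get_image('side')
save('b8.png',cv2.resize(im[60:220,220:440],None,fx=3.5,fy=3.5,interpolation=2))"
```

```text
t 26.05 pos [ 0.5441 -0.3505  0.0525] tilt z [-0.0013  0.0107 -0.9999] xang 7.97 F [-0.5885 -0.6554  0.0252] M [-0.0778 -0.0082  0.0156] w 0.6927 q [ 0.1874  0.7     0.4796  1.7141 -0.4228  0.8388  0.9993]
turn [-0.0003 -0.0002 -0.0005]
(0.5447, -0.3508, 0.2) [ 0.0012 -0.0024 -0.2951]
```

View pics/b8.png

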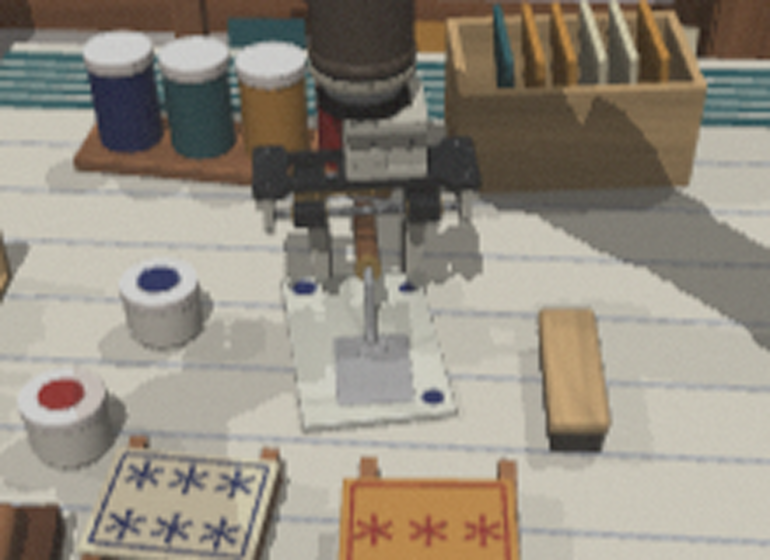

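Released cleanly; rising straight up, then moving aside for a clear top view.

Request:
{"method": "play_rows", "body": {"rows": [[[0,0,-0.02],[0,0,0],0.4],[[0,0,-0.06],[0,0,0],0.4],[[0,0,-0.12],[0,0,0],0.4],[[0,0,-0.2],[0,0,0],0.4],[[0,0,-0.3],[0,0,0],0.4],[[0,0,-0.38],[0,0,0],0.4],[[0,0,-0.4],[0,0,0],0.4],[[0,0,-0.4],[0,0,0],0.4]]}}

```text
clock: 26.9
position: [0.5449, -0.3534, 0.255]
ee_rot: [-3.125, -0.218, -0.005]
force: [0.3, -0.3, -0.0]
width: 0.7
```

Request:
{"method": "play_rows", "body": {"rows": [[[-0.08,0.05,0],[0,0,0],0.4],[[-0.16,0.1,0],[0,0,0],0.4],[[-0.24,0.15,0],[0,0,0],0.4],[[-0.32,0.2,0],[0,0,0],0.4],[[-0.4,0.25,0],[0,0,0],0.4],[[-0.4,0.25,0],[0,0,0],0.4],[[-0.4,0.25,0],[0,0,0],0.4],[[-0.4,0.25,0],[0,0,0],0.4]]}}

```text
clock: 27.7
position: [0.3645, -0.5028, 0.2498]
ee_rot: [-3.121, -0.22, 0.002]
force: [0.1, 0.7, 0.8]
width: 0.705
```

```bash
python3 -c "
from lev import *
state()
for n in('side','top'):
  im,d=eyes.get_image(n);np.save(n+'f.npy',im);np.save(n+'fd.npy',d);save('f_'+n+'.png',im)
im=np.load('topf.npy');save('f_topz.png',cv2.resize(im[130:250,300:470],None,fx=4.5,fy=4.5,interpolation=2))"
```

```text
t 27.7 pos [ 0.3645 -0.5028  0.2498] tilt z [-0.002   0.0128 -0.9999] xang 8.05 F [0.1135 0.7414 0.7565] M [-0.1093 -0.0517 -0.018 ] w 0.7046 q [ 0.4501  0.4652  0.6181  1.5873 -0.2889  1.1932  1.2691]
```

View pics/f_side.png

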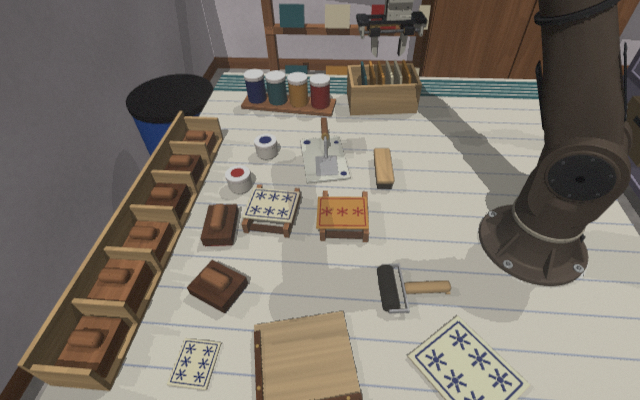

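View pics/f_topz.png

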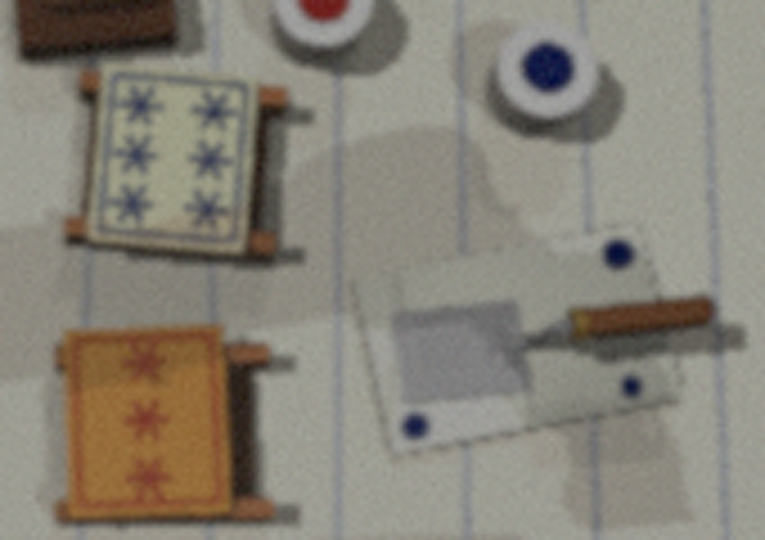

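Run:
```python
from lev import *
c=np.array([[103,66],[262,80],[245,254],[87,240]])/4.5+[300,130]-.4
P=ray('top',c,.044)[:,:2];print('hand',P,P.mean(0))
r=np.array([[82,70],[289,86],[277,257],[65,241]])/4.5+[300,130]-.4
Q=ray('top',r,.036)[:,:2];print('rail corners',Q.mean(0))
for n,roi,th in(("top",(316,141,360,190),0),("side",(240,182,304,228),0)):
    im=np.load(n+'f.npy')
    b,m=mask(im,roi,lambda b,h:(b[...,2]>b[...,0]*.78)&(b.sum(-1)>(260 if n=='top' else 330))|(b[...,2]>b[...,0]+4))
    save('fm_'+n+'.png',np.hstack([b,cv2.cvtColor(m,cv2.COLOR_GRAY2RGB)]))
px=P
d=np.load('topfd.npy');level('top',c,d)
for s in((0,1),(3,2)):
    v=P[s[0]]-P[s[1]];print(np.linalg.norm(v),np.degrees(np.arctan2(v[1],v[0])))
for s in((0,3),(1,2)):
    v=P[s[0]]-P[s[1]];print(np.linalg.norm(v),np.degrees(np.arctan2(v[1],v[0]))+90)
for s in((0,1),(3,2)):
    v=Q[s[0]]-Q[s[1]];print('rail',np.linalg.norm(v),np.degrees(np.arctan2(v[1],v[0])))
```

```text
hand [[ 0.7246  0.0036]
 [ 0.7164 -0.1092]
 [ 0.5894 -0.0985]
 [ 0.597   0.0114]] [ 0.6568 -0.0482]
rail corners [ 0.6568 -0.0512]
slope deg (x,y) [-0.1201  0.1747] z 0.043906860753406746 n 1057 mad 0.0015152197812773327
0.11307075722257047 85.85775831655894
0.11020786590379777 86.02142576847139
0.12776926337014932 86.47840263300749
0.12745554038768098 85.19273003576062
rail 0.1480042386615222 86.50606709020424
rail 0.14869744640250876 86.79358266068141
```

Run:
```python
from lev import *
a=np.load('side0im.npy').astype(int);b=np.load('sidef.npy').astype(int)
a=cv2.GaussianBlur(a.astype(np.uint8),(0,0),2).astype(int);b=cv2.GaussianBlur(b.astype(np.uint8),(0,0),2).astype(int)
m=(abs(a-b).max(-1)>30).astype(np.uint8)
n,_,s,_=cv2.connectedComponentsWithStats(m);print(s[1:][s[1:,4]>20])
print(arm.sign_off())
```

```text
[[ 534    0   84  130 5068]
 [ 355    3   73   52 1545]
 [ 577   21   63  145 3709]
 [ 371   62   31   18  228]
 [ 403   62  120  116 2711]
 [ 627   78   13   24  247]
 [ 524  132   23   51  474]
 [ 459  167   70  233 8167]
 [ 631  174    6    9   45]
 [ 246  188   52   34  706]
 [ 285  190    7    6   34]
 [ 597  195   27   25  229]
 [ 293  196   12   31  122]
 [ 255  208   31   19  338]
 [ 503  259    6   10   44]
 [ 270  332   71   68 2736]
 [ 280  348    9   10   65]
 [ 321  369    9   11   66]]
the job is handed in; nothing more can be done
None
```

The wet sample is now on the empty drying stand and the spatula is back flat on the inking slab, released. I handed the job in at about 28 s of the 72 s allowed.

**What I did:** I gripped the spatula by the handle at 55–60 N and slid the blade under the sample against the back stop. I then lifted the sample, carried it over, lowered it onto both rails, and drew the blade out from below. The gripper stayed about 4 cm or more from the sample throughout.

**Last checks:**
- **Board position:** It is within measurement error of centred across the rails and about 2–3 mm off centre along them.
- **Board angle and height:** It is about 0.5° off square. The top is level at about 44 mm, as it should be.
- **Spatula:** The blade was level just before it touched the slab, and it lies where it started.
- **Bystanders:** A before/after comparison of the side camera shows changes only at the register board and the empty stand (both expected), and in areas the arm and its shadow cover.

**What did not go cleanly:**
- **Tilted lift:** The sample came off about 5.5° front-down, not level. Its rear edge seems to have been sitting on the base of the spatula's neck. I tilted the tool to level it before carrying it, and it stayed level within about 1° until it was on the rails.
- **Handle reading disagreed:** At that moment the handle looked as if it had drooped about 6° in the grip. Later measurements of the bare blade showed only about 0.6° of droop.

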